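# Heft two specimen cases and sort heavy from light

## Task

Two closed specimen cases look alike, but one holds dense ore and the other light pumice. Feel their weights by gripping the leaning end flap and raising that end about a centimetre, the far end staying on the table, and holding it for a moment: first the case with the red flap, then the one with the blue flap. Then set the heavy case flat in the yellow tray and the light case flat in the green tray, without letting a case drop or tip over and without disturbing the stones and the bottle.

Things in the scene. Friction and masses are not known exactly. Their poses are not given: they have to be found in the camera images.
- case_red: closed grey case, black lid, red flap on its -x end; 120 long (x) x 80 wide (y) x 50 high. Origin: centre of underside, z up. Mid-lid black carrying bar 50 long (x), 12 thick (y), 26 high (top at z 76). Filling hidden and centred: one case weighs 0.75-0.92 kg, the other 0.2-0.35 kg; either may be the heavy one. Raised by the flap, its end takes roughly half the weight.
- case_red_tab (a point): grip point on the red flap (8 thick, 80 wide, 50 long), hinged to the lid's -x edge, sprung softly against a stop where it leans outward 30 degrees from vertical; it yields only further outward, to 50. Upper end 95 above the underside. Point: mid thickness and width, 30 up from the hinge line; in the case's frame x -71, z +76. Its z points up along the flap, x across it. Grip across its thickness
- case_red_toe (a point): middle of the bottom edge at the +x end of the case with the red flap (the edge it pivots on when the flap end is raised); axes as the case's
- case_blue: closed grey case, black lid, blue flap on its -x end; 120 long (x) x 80 wide (y) x 50 high. Origin: centre of underside, z up. Mid-lid black carrying bar 50 long (x), 12 thick (y), 26 high (top at z 76). Filling hidden and centred: one case weighs 0.75-0.92 kg, the other 0.2-0.35 kg; either may be the heavy one. Raised by the flap, its end takes roughly half the weight.
- case_blue_tab (a point): grip point on the blue flap (8 thick, 80 wide, 50 long), hinged to the lid's -x edge, sprung softly against a stop where it leans outward 30 degrees from vertical; it yields only further outward, to 50. Upper end 95 above the underside. Point: mid thickness and width, 30 up from the hinge line; in the case's frame x -71, z +76. Its z points up along the flap, x across it. Grip across its thickness
- case_blue_toe (a point): middle of the bottom edge at the +x end of the case with the blue flap (the edge it pivots on when the flap end is raised); axes as the case's
- tray_yellow: yellow shallow tray for the heavy case, fixed to the table: 150 long (its x) x 110 wide (its y), walls 3 thick and 14 high, inner floor 3 above its origin, which is the centre of its underside (table level). A case fits in lengthwise, either way round, with 12 to spare on each side
- tray_green: green shallow tray for the light case, fixed to the table: 150 long (its x) x 110 wide (its y), walls 3 thick and 14 high, inner floor 3 above its origin, which is the centre of its underside (table level). A case fits in lengthwise, either way round, with 12 to spare on each side
- gabbro_dark: dark rough stone about 52x74x47 standing loose behind the cases; a bystander; origin at the centre of its underside
- ore_green: brownish stone with green patches about 44x62x40 standing loose at the back; a bystander; origin at the centre of its underside
- bottle_green: small green dropper bottle, 28 across, 65 high, standing loose beside the cases; a bystander; origin at the centre of its underside

How it is judged:
By the outcome, as a careful person would: the job done as asked, in the order asked, and still so for the second after the job is handed in, with the robot touching nothing.
It also fails if it takes over 72 s, if anything falls off the work surface, if the arm or the gripper's body presses on something with over 40 N, if the wrist force passes 120 N, or if a joint passes its speed limit or range.

## Robot

A 6-joint arm with a two-finger parallel gripper is mounted at the origin on a cart in front of the work surface, level with it; the furniture and walls round the work are solid. World frame = base frame: x ahead of the robot, y to its left, z up, the work surface at z = 0. Lengths are in mm, angles in rad, forces in N, time in s.
With the tool pointing down it reaches from about 350 to 875 mm from the base axis. Payload 4.2 kg.
Tool frame: the origin (TCP) lies at the very end of the fingers, on their centre line; the grasp point (between the pads) lies manip.pinch_z behind it (manip.pinch_z is the distance from the TCP to the grasp point, in mm); z points along the fingers, y is the direction in which the jaws open and shut (so a half turn about z gives the same grasp; the last joint's range is limited). The gripper opens to 85 mm and grips with 20 to 120 N. Pads are 22 mm wide; open, the fingers measure 114 mm over their backs; the gripper's body (76 mm by 85 mm) begins 54 mm behind the grasp point. The pads swing forward as they close: fully open they stand 13 mm farther back than shut.
Start: joints at [-1.024, 0.385, 0.008, 0, -1.194, -0.259], TCP at [177.418, -599.268, 231.312] pointing down, gripper open.
Joint ranges: [-3.14, 3.14], [-1.21, 2.06], [-1.07, 1.41], [-3.16, 2.05], [-2.99, -0.16], [-3.1, 3.1]. Speed limits (rad/s): [2.79, 2.79, 3.14, 3.14, 3.14, 3.14].

## Interface

Orientations are given as a unit quaternion [w, x, y, z].
In Python, from plant import manip gives the robot as it stands.
- The arm moves only by the tool jog_arm, never from a script. Its argument "plan" is a list of rows, each an object of numbers: "dx", "dy", "dz": the shift along the tool's x, y, z each as a share of 0.04 m, from -1 to 1; "ax", "ay", "az": the turn, a rotation vector about the tool's x, y, z each as a share of 0.12 rad, from -1 to 1; "jaw": the closure, from -1 (fully open) to 1 (shut). A call has 1 to 20 rows; each row shifts and turns the pose as measured when the row begins, along the tool's axes as they then stand; what a row does not reach is not made up. A row lasts 1/10 s, in which the tool goes at most 50 mm and 8.59 degrees, less where a joint would pass 70% of its speed; a pose out of reach is approached as far as the arm can. A call with a number of a shift or a turn outside -1 to 1 is refused whole. A call with a gripper value outside its range is refused whole. The fingers move at their own pace and stop on an object; the grip force is fixed at half the most. Time passes only in rows, so rows that do not move let the fingers close. It gives the time, the measured TCP pose, the force and the opening at its end, in the units of the state.
- manip.observe(): the state, without advancing time (a new reading comes with each control period).
- manip.snapshot(name): name is "scene" or "top" or "wrist"; returns the picture (420x560x3 uint8, blue, green, red); there is no depth.
- manip.calibration(name): a dict with "fx", "fy", "cx", "cy" (pixels), "R" (3x3) and "t" (3): a world point X has camera coordinates R X + t; the wrist camera has in their place "mount" (4x4, takes a point from camera to tool coordinates, whose origin is the TCP and whose axes are the flange's). Camera axes: x right, y down, z forward; pixel columns grow to the right and rows downward; lengths in mm; the calibration is good to about 2 mm. The wrist camera is an equidistant fisheye: a pixel r from the principal point sees the ray r / f radians off the axis. A picture is of the moment at which its call begins: read the wrist's pose just before it. calibration takes no time and is no camera call.
- manip.sign_off(): hands the job in, once; it reports no verdict.
Trained networks look in the newest picture that a camera, given by its name, has taken for a name from the list of things; names that differ only in an ending like _2 or _b are one class to them, and where a whole thing is asked for, a point or a joint stands for the part that bears it (a point fixed in the world has none). Each returns a list of dicts, best first, with "confidence" (0 to 1); they miss things now and then, are a little off and sometimes report something else, mostly with a low value. They report only what shows in the picture. A call takes as long as a camera call.
- manip.boxes_of(thing, camera): "bbox" ([left, top, right, bottom] in pixels, round what is visible of it).
- manip.silhouettes(thing, camera): "pixels" (420x560 bool, what is visible of it) and "bbox" ([left, top, right, bottom] in pixels, round what is visible of it).
- manip.pinpoint(thing, camera): "xy" ([column, row] in pixels: a listed point, or the origin of a listed thing).
The state is a dict: "clock": time; "joint_pos": joint angles; "dq": joint speeds; "joint_torque": joint torques, N m; "tcp_pos": TCP position; "orientation": TCP orientation; "force": force on the tool from outside, world axes, zero at the start; "moment": the same for the moment, N m; "grip_width": opening from 0.0 (shut) to 1.0 (fully open).
Only numpy, scipy, OpenCV 4.12 (cv2) and the standard library are available. Lean on these libraries where they do the work, as an engineer would, in place of code of your own. Each camera call takes 0.05 s, during which the arm holds its last target.

## Working session

There is one attempt and no reset: what is moved stays moved. The work goes in short steps, Python scripts to look and compute and a tool call to move; the robot and the scene stay as the last step left them, time stands still between calls to the robot, and variables do not carry over. Pictures are saved under pics/ and viewed, and the job is handed in when it is done.

Besides the shell and the picture viewer there is one more tool, called after ">>>" as name(argument=value, ...) on one line, values as JSON. jog_arm: Moves the arm, as the interface text tells. Its arguments: {"type":"object","properties":{"plan":{"type":"array"}},"required":["plan"]}

```bash
ls; mkdir -p pics; python3 - <<'E'
from plant import manip
import cv2,numpy as np
print(manip.observe()); print(manip.pinch_z)
for n in ["scene","top","wrist"]:
    im=manip.snapshot(n); cv2.imwrite(f"pics/{n}0.png",im); print(n,manip.calibration(n))
E
```

```text
pics
{'clock': 0.0, 'joint_pos': array([-1.02441279e+00,  3.85569812e-01,  6.60544635e-03, -4.86864707e-04,
       -1.19402785e+00, -2.58614477e-01]), 'dq': array([ 0.00046219, -0.0011092 , -0.00074518,  0.00086588,  0.00062307,
        0.00054712]), 'joint_torque': array([-6.72242058e-04, -3.92289662e+01,  1.88399059e+01,  4.18612897e+00,
       -4.65394347e-03, -3.45380045e-05]), 'tcp_pos': array([ 177.23322861, -598.71920647,  230.20742811]), 'orientation': array([-2.21908827e-04, -1.43299599e-01,  9.89678720e-01,  1.09883431e-03]), 'force': array([-0.25320836, -0.08270396,  0.62223232]), 'moment': array([0.03243167, 0.04099434, 0.00780279]), 'grip_width': 0.9997126986573268}
18.700000000000003
scene {'fx': 501.5712794695022, 'fy': 501.5712794695022, 'cx': 280.8743526834724, 'cy': 209.57134532960782, 'R': array([[-0.68455176, -0.72890311, -0.00944175],
       [-0.3322873 ,  0.32354473, -0.88594806],
       [ 0.64882512, -0.60333993, -0.46368836]]), 't': array([ 415.31709869,  273.60260413, 1041.50394466])}
top {'fx': 433.3671583490483, 'fy': 433.3671583490483, 'cx': 278.1512674765939, 'cy': 208.34410580026108, 'R': array([[ 0.01175581, -0.99992106,  0.00443645],
       [-0.99316049, -0.01219153, -0.11611894],
       [ 0.11616386, -0.00304103, -0.99322541]]), 't': array([ -15.61193522,  634.96238304, 1081.09615868])}
wrist {'fx': 325.19226210127806, 'fy': 325.19226210127806, 'cx': 278.85152510329317, 'cy': 210.72167180342205, 'mount': array([[ 7.92911970e-04, -9.61161587e-01, -2.75985098e-01,
         6.90422282e+01],
       [ 9.99999673e-01,  7.17996040e-04,  3.72489305e-04,
         2.96745776e-01],
       [-1.59866204e-04, -2.75985303e-01,  9.61161842e-01,
        -1.43273714e+02],
       [ 0.00000000e+00,  0.00000000e+00,  0.00000000e+00,
         1.00000000e+00]])}
```

View pics/scene0.png

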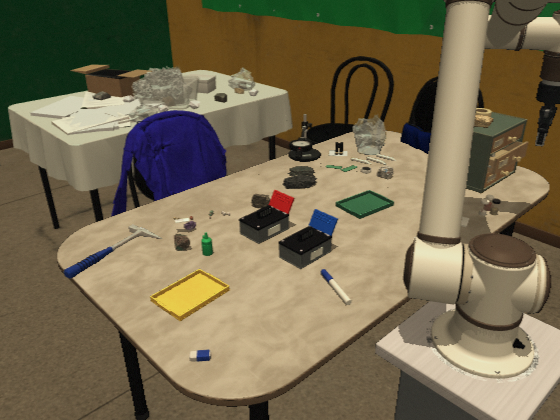

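View pics/top0.png

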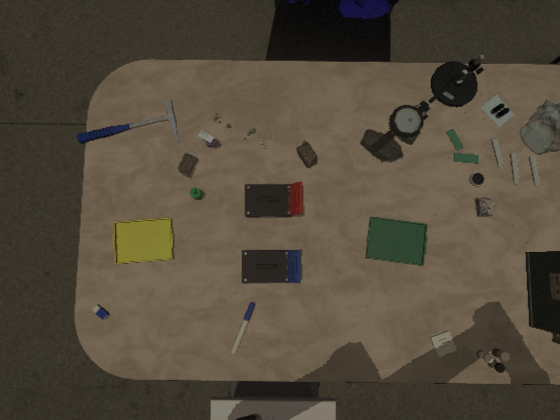

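```bash
cat > h.py <<'E'
from plant import manip
import cv2,numpy as np
from scipy.spatial.transform import Rotation as Ro
def ray(cam,uv):
    c=manip.calibration(cam); d=np.array([(uv[0]-c['cx'])/c['fx'],(uv[1]-c['cy'])/c['fy'],1])
    return -c['R'].T@c['t'], c['R'].T@d
def atz(cam,uv,z):
    o,d=ray(cam,uv); return o+d*(z-o[2])/d[2]
def proj(cam,X):
    c=manip.calibration(cam); p=c['R']@np.asarray(X,float)+c['t']; return np.array([c['fx']*p[0]/p[2]+c['cx'],c['fy']*p[1]/p[2]+c['cy']])
def tri(uv1,uv2):
    A=[];b=[]
    for cam,uv in(("top",uv1),("scene",uv2)):
        o,d=ray(cam,uv);d=d/np.linalg.norm(d);P=np.eye(3)-np.outer(d,d);A.append(P);b.append(P@o)
    A=np.vstack(A);b=np.hstack(b);x=np.linalg.lstsq(A,b,rcond=None)[0];return x,np.linalg.norm(A@x-b)
E
python3 - <<'E'
from h import *
np.set_printoptions(precision=1,suppress=True)
Z=dict(case_red=0,case_red_tab=76,case_red_toe=0,case_blue=0,case_blue_tab=76,case_blue_toe=0,tray_yellow=0,tray_green=0,gabbro_dark=0,ore_green=0,bottle_green=0)
for n,z in Z.items():
    r={}
    for c in("top","scene"):
        l=manip.pinpoint(n,c)
        for k in l[:2]: print(n,c,np.array(k['xy']),round(k['confidence'],2),atz(c,k['xy'],z))
        if l:r[c]=l[0]['xy']
    if len(r)==2: print('   tri',*tri(r['top'],r['scene']))
print(manip.observe()['clock'])
E
```

```text
case_red top [271.1 201.9] 0.97 [656.5  10.9   0. ]
case_red top [303.8 152.7] 0.64 [792.  -75.8   0. ]
case_red scene [260.7 232.1] 0.62 [658.2  31.6   0. ]
case_red scene [260.2 203.6] 0.27 [796.4 -87.    0. ]
   tri [663.3  16.9  -8.9] 11.351765191983073
case_red_tab top [296.1 198.3] 0.76 [656.3 -52.4  76. ]
case_red_tab top [192.2 164.3] 0.49 [739.5 209.8  76. ]
case_red_tab scene [284.4 200.5] 0.8 [647.9 -53.7  76. ]
   tri [654.2 -54.9  73.6] 4.918894810140719
case_red_toe scene [250.3 238.4] 0.87 [652.   76.1   0. ]
case_blue top [267.  266.1] 0.93 [486.4  19.4   0. ]
case_blue scene [303.2 253.6] 0.97 [492.4  25.2   0. ]
   tri [489.4  22.3  -0. ] 5.866590563338291
case_blue_tab top [295.4 267.7] 0.68 [484.6 -51.9  76. ]
case_blue_tab scene [321.8 221.1] 0.79 [488.1 -40.5  76. ]
case_blue_tab scene [182.2 245.4] 0.67 [644.6 299.2  76. ]
   tri [488.3 -48.4  73. ] 7.315719924542493
case_blue_toe scene [289.3 265.1] 0.83 [478.8  90.2   0. ]
tray_yellow top [144.5 236.9] 0.83 [559.1 344.1   0. ]
tray_yellow scene [192.1 291.8] 0.88 [558.7 336.7   0. ]
tray_yellow scene [303.3 255.1] 0.56 [487.   30.3   0. ]
   tri [557.1 340.7   3.6] 4.0163281460588625
tray_green top [395.  241.3] 0.9 [ 555.4 -318.3    0. ]
tray_green top [266.4 266.6] 0.68 [485.1  20.9   0. ]
tray_green scene [366.5 208.2] 0.81 [ 539.  -305.4    0. ]
   tri [ 554.4 -323.1  -12.4] 2.9352821579075163
gabbro_dark top [309.3 154.5] 0.72 [787.2 -90.7   0. ]
gabbro_dark scene [263.2 205.4] 0.6 [780.1 -85.6   0. ]
   tri [787.9 -91.5  -4.9] 0.8676852599817477
ore_green top [189.7 165.9] 0.69 [751.6 231.6   0. ]
bottle_green top [197.4 192.2] 0.65 [680.3 208.5   0. ]
bottle_green scene [208.2 251.8] 0.56 [677.4 203.6   0. ]
   tri [678.2 206.1   1.3] 3.805754163077764
1.25
```

```bash
python3 - <<'E'
from h import *
im=cv2.imread("pics/top0.png")
c=cv2.resize(im[170:295,230:320],None,fx=6,fy=6,interpolation=cv2.INTER_CUBIC)
c=cv2.convertScaleAbs(c,alpha=1.8)[:, :]
c=cv2.resize(c,(432,600)); cv2.imwrite("pics/topcrop.png",c)
im=cv2.imread("pics/scene0.png")
c=cv2.resize(im[185:275,225:345],None,fx=6,fy=6,interpolation=cv2.INTER_CUBIC)
cv2.imwrite("pics/scenecrop.png",c)
E
```

```text
(no output)
```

View pics/topcrop.png

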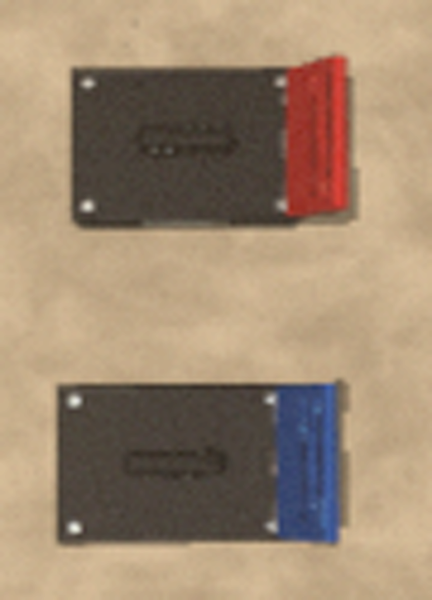

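View pics/scenecrop.png

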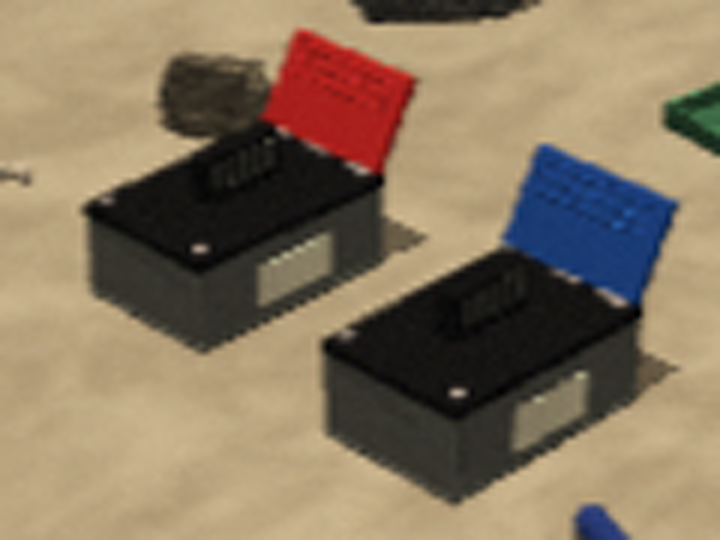

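```bash
cat > fit.py <<'E'
from h import *
from scipy.optimize import least_squares
np.set_printoptions(precision=2,suppress=True)
T=lambda x,y:(230+x/4.8-.4,170+y/4.8-.4)
S=lambda x,y:(225+x/6-.4,185+y/6-.4)
A=(60,-40,50);B=(60,40,50);C=(-60,40,50);A0=(60,-40,0);B0=(60,40,0)
F1=(-84.5,-40,91.3);F2=(-84.5,40,91.3);G1=(-77.5,-40,95.3);G2=(-77.5,40,95.3)
D=dict(red=[("top",A,T(72,67)),("top",B,T(74,218)),("top",F1,T(347,57)),("top",F2,T(348,210)),
 ("scene",A,S(85,207)),("scene",B,S(203,270)),("scene",C,S(383,183)),("scene",A0,S(92,292)),("scene",B0,S(203,352)),("scene",G1,S(295,30)),("scene",G2,S(415,78))],
 blue=[("top",A,T(57,384)),("top",B,T(57,543)),("top",F1,T(339,384)),("top",F2,T(339,542)),
 ("scene",A,S(323,345)),("scene",B,S(457,417)),("scene",C,S(640,313)),("scene",A0,S(327,433)),("scene",B0,S(455,503)),("scene",G1,S(543,145)),("scene",G2,S(678,207))])
def pt(p,X): c,s=np.cos(p[2]),np.sin(p[2]); return [p[0]+c*X[0]-s*X[1],p[1]+s*X[0]+c*X[1],X[2]]
for n,L in D.items():
  for cams in(("top",),("scene",),("top","scene")):
    l=[k for k in L if k[0] in cams]
    f=lambda p:np.ravel([proj(c,pt(p,X))-np.array(uv) for c,X,uv in l])
    r=least_squares(f,[600,10,1.57]); print(n,cams,r.x,np.abs(r.fun).max())
  print(r.fun.reshape(-1,2).tolist())
  print('tab',pt(r.x,(-71,0,76)))
E
python3 fit.py
```

```text
red ('top',) [656.25  17.93   1.58] 0.5442306113062045
red ('scene',) [652.59  21.39   1.59] 1.137384123561418
red ('top', 'scene') [655.36  18.82   1.58] 1.6901443250806665
[[-0.19730864304094098, 0.7823756029881395], [-0.829831701923041, 0.35284200265044774], [-0.2448281558833969, -0.073961966223834], [-0.17664035813135115, 0.23269922347785155], [0.30213621106292976, -0.9860547208643027], [-0.5801985383339456, -1.5660557613008734], [0.5876881950983375, -1.6901443250806665], [-0.029474718300377845, 0.09420089534842191], [-0.0270676296049146, 0.40980754271197384], [0.35966193650557443, -0.6593106381648681], [-0.43104463225449763, -0.2196393961588683]]
tab [np.float64(656.352645034298), np.float64(-52.17644825292493), 76]
blue ('top',) [487.63  22.03   1.59] 0.5157327625144035
blue ('scene',) [484.24  25.19   1.58] 1.404023495513286
blue ('top', 'scene') [486.63  22.91   1.58] 1.539472720290604
[[-0.0815840810742543, 0.7645976739048876], [-0.3458947115176727, -0.20344363832356294], [-0.6355002533007337, 0.3374963887828528], [-0.39155284997048057, 0.8186879002930141], [0.16817821184019976, -1.2740688255287012], [-0.11264647671401917, -1.539472720290604], [0.833749558637976, -1.4039174681815325], [-0.2812148335623874, 0.1916797331783755], [0.04755480239140297, 0.6927161475653065], [-0.3806344989419017, -0.5292431129052204], [-0.4807029345281535, -0.9532952871542761]]
tab [np.float64(487.5788071856808), np.float64(-48.07937940830021), 76]
```

```bash
cat >> h.py <<'E'
def cur():
    s=manip.observe(); q=s['orientation']; return s['tcp_pos'].copy(),Ro.from_quat([q[1],q[2],q[3],q[0]]),s
def rows(p0,R0,p1,R1,jaw,step=36,nmin=1):
    rv=(R0.inv()*R1).as_rotvec(); d=np.asarray(p1,float)-p0
    n=max(nmin,int(np.ceil(max(np.linalg.norm(d)/step,np.linalg.norm(rv)/.11))))
    out=[];R=R0
    for i in range(n):
        t=R.inv().apply(d/n)/40; a=rv/n/.12
        out.append('{'+",".join(f'"{k}":{v:.2f}' for k,v in zip(("dx","dy","dz","ax","ay","az"),[*t,*a]) if abs(v)>=.005)+f',"jaw":{jaw}'+'}')
        R=R*Ro.from_rotvec(rv/n)
    return out
def flapR(yaw,tilt=np.pi/6):
    ex=np.array([np.cos(yaw),np.sin(yaw),0]);ez=np.array([0,0,1.])
    z=np.sin(tilt)*ex-np.cos(tilt)*ez; y=np.cos(tilt)*ex+np.sin(tilt)*ez
    return Ro.from_matrix(np.c_[np.cross(y,z),y,z])
def show(rs): print(len(rs)); print("["+",".join('{'+r.strip('{}').lstrip(',')+'}' for r in rs)+"]")
E
python3 - <<'E'
from h import *
p,R,s=cur(); Rt=flapR(1.583)
tab=np.array([656,-53,76]); 
pre=tab+Rt.apply([0,0,18.7-110]); print(pre)
m=np.array([420,-270,270]); 
a=rows(p,R,m,R,-1); show(a)
show(rows(m,R,pre,Rt,-1))
E
```

```text
[656.55708385 -98.64660072 155.06811937]
12
[{"dx":-0.68,"dy":0.51,"dz":-0.08,"jaw":-1},{"dx":-0.68,"dy":0.51,"dz":-0.08,"jaw":-1},{"dx":-0.68,"dy":0.51,"dz":-0.08,"jaw":-1},{"dx":-0.68,"dy":0.51,"dz":-0.08,"jaw":-1},{"dx":-0.68,"dy":0.51,"dz":-0.08,"jaw":-1},{"dx":-0.68,"dy":0.51,"dz":-0.08,"jaw":-1},{"dx":-0.68,"dy":0.51,"dz":-0.08,"jaw":-1},{"dx":-0.68,"dy":0.51,"dz":-0.08,"jaw":-1},{"dx":-0.68,"dy":0.51,"dz":-0.08,"jaw":-1},{"dx":-0.68,"dy":0.51,"dz":-0.08,"jaw":-1},{"dx":-0.68,"dy":0.51,"dz":-0.08,"jaw":-1},{"dx":-0.68,"dy":0.51,"dz":-0.08,"jaw":-1}]
9
[{"dx":-0.77,"dy":0.27,"dz":0.32,"ax":-0.48,"ay":-0.07,"az":0.25,"jaw":-1},{"dx":-0.75,"dy":0.27,"dz":0.34,"ax":-0.48,"ay":-0.07,"az":0.25,"jaw":-1},{"dx":-0.74,"dy":0.28,"dz":0.36,"ax":-0.48,"ay":-0.07,"az":0.25,"jaw":-1},{"dx":-0.73,"dy":0.28,"dz":0.38,"ax":-0.48,"ay":-0.07,"az":0.25,"jaw":-1},{"dx":-0.72,"dy":0.27,"dz":0.41,"ax":-0.48,"ay":-0.07,"az":0.25,"jaw":-1},{"dx":-0.71,"dy":0.27,"dz":0.43,"ax":-0.48,"ay":-0.07,"az":0.25,"jaw":-1},{"dx":-0.70,"dy":0.27,"dz":0.45,"ax":-0.48,"ay":-0.07,"az":0.25,"jaw":-1},{"dx":-0.69,"dy":0.26,"dz":0.47,"ax":-0.48,"ay":-0.07,"az":0.25,"jaw":-1},{"dx":-0.67,"dy":0.25,"dz":0.49,"ax":-0.48,"ay":-0.07,"az":0.25,"jaw":-1}]
```

>>> jog_arm(plan=[{"dx":-0.68,"dy":0.51,"dz":-0.08,"jaw":-1},{"dx":-0.68,"dy":0.51,"dz":-0.08,"jaw":-1},{"dx":-0.68,"dy":0.51,"dz":-0.08,"jaw":-1},{"dx":-0.68,"dy":0.51,"dz":-0.08,"jaw":-1},{"dx":-0.68,"dy":0.51,"dz":-0.08,"jaw":-1},{"dx":-0.68,"dy":0.51,"dz":-0.08,"jaw":-1},{"dx":-0.68,"dy":0.51,"dz":-0.08,"jaw":-1},{"dx":-0.68,"dy":0.51,"dz":-0.08,"jaw":-1},{"dx":-0.68,"dy":0.51,"dz":-0.08,"jaw":-1},{"dx":-0.68,"dy":0.51,"dz":-0.08,"jaw":-1},{"dx":-0.68,"dy":0.51,"dz":-0.08,"jaw":-1},{"dx":-0.68,"dy":0.51,"dz":-0.08,"jaw":-1}])

```text
validation failed for argument at $.pl...
```

>>> jog_arm(plan=[{"dx":-0.68,"dy":0.51,"dz":-0.08,"ax":0,"ay":0,"az":0,"jaw":-1},{"dx":-0.68,"dy":0.51,"dz":-0.08,"ax":0,"ay":0,"az":0,"jaw":-1}])

```text
clock: 1.45
tcp_pos: [216.8, -545.8, 236.2]
orientation: [-0.001, -0.141, 0.99, 0.001]
force: [0.9, -0.1, 0.8]
grip_width: 1.001
```

```bash
sed -i 's/ if abs(v)>=.005)+f/)+f/; s/{v:.2f}/{v+0:.2f}/' h.py
```

>>> jog_arm(plan=[{"dx":-0.68,"dy":0.51,"dz":-0.08,"ax":0,"ay":0,"az":0,"jaw":-1},{"dx":-0.68,"dy":0.51,"dz":-0.08,"ax":0,"ay":0,"az":0,"jaw":-1},{"dx":-0.68,"dy":0.51,"dz":-0.08,"ax":0,"ay":0,"az":0,"jaw":-1},{"dx":-0.68,"dy":0.51,"dz":-0.08,"ax":0,"ay":0,"az":0,"jaw":-1},{"dx":-0.68,"dy":0.51,"dz":-0.08,"ax":0,"ay":0,"az":0,"jaw":-1},{"dx":-0.68,"dy":0.51,"dz":-0.08,"ax":0,"ay":0,"az":0,"jaw":-1},{"dx":-0.68,"dy":0.51,"dz":-0.08,"ax":0,"ay":0,"az":0,"jaw":-1},{"dx":-0.68,"dy":0.51,"dz":-0.08,"ax":0,"ay":0,"az":0,"jaw":-1},{"dx":-0.68,"dy":0.51,"dz":-0.08,"ax":0,"ay":0,"az":0,"jaw":-1}])

```text
clock: 2.35
tcp_pos: [406.8, -291.5, 267.4]
orientation: [0.001, -0.139, 0.99, -0.0]
force: [0.6, -1.1, -0.1]
grip_width: 1.002
```

```bash
python3 - <<'E'
from h import *
p,R,s=cur(); Rt=flapR(1.583); print(p,s['joint_pos'])
pre=np.array([656,-53,76])+Rt.apply([0,0,18.7-110])
show(rows(p,R,pre,Rt,-1))
E
```

```text
[ 406.8246201  -291.51976567  267.38109321] [-2.96586690e-01  1.44456086e-01 -2.30779337e-01  3.40706778e-04
 -1.19398227e+00 -9.94568844e-01]
10
[{"dx":-0.73,"dy":0.29,"dz":0.28,"ax":-0.43,"ay":-0.06,"az":0.22,"jaw":-1},{"dx":-0.72,"dy":0.30,"dz":0.30,"ax":-0.43,"ay":-0.06,"az":0.22,"jaw":-1},{"dx":-0.71,"dy":0.30,"dz":0.32,"ax":-0.43,"ay":-0.06,"az":0.22,"jaw":-1},{"dx":-0.70,"dy":0.30,"dz":0.34,"ax":-0.43,"ay":-0.06,"az":0.22,"jaw":-1},{"dx":-0.69,"dy":0.30,"dz":0.36,"ax":-0.43,"ay":-0.06,"az":0.22,"jaw":-1},{"dx":-0.68,"dy":0.30,"dz":0.38,"ax":-0.43,"ay":-0.06,"az":0.22,"jaw":-1},{"dx":-0.67,"dy":0.29,"dz":0.40,"ax":-0.43,"ay":-0.06,"az":0.22,"jaw":-1},{"dx":-0.66,"dy":0.29,"dz":0.42,"ax":-0.43,"ay":-0.06,"az":0.22,"jaw":-1},{"dx":-0.65,"dy":0.29,"dz":0.44,"ax":-0.43,"ay":-0.06,"az":0.22,"jaw":-1},{"dx":-0.64,"dy":0.28,"dz":0.46,"ax":-0.43,"ay":-0.06,"az":0.22,"jaw":-1}]
```

>>> jog_arm(plan=[{"dx":-0.73,"dy":0.29,"dz":0.28,"ax":-0.43,"ay":-0.06,"az":0.22,"jaw":-1},{"dx":-0.72,"dy":0.3,"dz":0.3,"ax":-0.43,"ay":-0.06,"az":0.22,"jaw":-1},{"dx":-0.71,"dy":0.3,"dz":0.32,"ax":-0.43,"ay":-0.06,"az":0.22,"jaw":-1},{"dx":-0.7,"dy":0.3,"dz":0.34,"ax":-0.43,"ay":-0.06,"az":0.22,"jaw":-1},{"dx":-0.69,"dy":0.3,"dz":0.36,"ax":-0.43,"ay":-0.06,"az":0.22,"jaw":-1},{"dx":-0.68,"dy":0.3,"dz":0.38,"ax":-0.43,"ay":-0.06,"az":0.22,"jaw":-1},{"dx":-0.67,"dy":0.29,"dz":0.4,"ax":-0.43,"ay":-0.06,"az":0.22,"jaw":-1},{"dx":-0.66,"dy":0.29,"dz":0.42,"ax":-0.43,"ay":-0.06,"az":0.22,"jaw":-1},{"dx":-0.65,"dy":0.29,"dz":0.44,"ax":-0.43,"ay":-0.06,"az":0.22,"jaw":-1},{"dx":-0.64,"dy":0.28,"dz":0.46,"ax":-0.43,"ay":-0.06,"az":0.22,"jaw":-1},{"dx":0,"dy":0,"dz":0,"ax":0,"ay":0,"az":0,"jaw":0}])

```text
clock: 3.45
tcp_pos: [668.9, -85.7, 156.5]
orientation: [0.002, -0.004, 0.964, 0.265]
force: [-0.8, -0.9, -0.6]
grip_width: 0.856
```

```bash
cat >> h.py <<'E'
def wproj(p,R,X):
    c=manip.calibration("wrist"); M=c['mount']; q=R.inv().apply(np.asarray(X,float)-p); k=M[:3,:3].T@(q-M[:3,3])
    th=np.arctan2(np.hypot(k[0],k[1]),k[2]); ph=np.arctan2(k[1],k[0]); return np.array([c['cx']+c['fx']*th*np.cos(ph),c['cy']+c['fy']*th*np.sin(ph)])
def pt(p,X): c,s=np.cos(p[2]),np.sin(p[2]); return np.array([p[0]+c*X[0]-s*X[1],p[1]+s*X[0]+c*X[1],X[2]])
def overlay(p,R,pose,im,X=None):
    for V in X or [(60,-40,50),(60,40,50),(-60,40,50),(-60,-40,50),(60,40,0),(60,-40,0),(-84.5,-40,91.3),(-84.5,40,91.3),(-77.5,40,95.3),(-77.5,-40,95.3),(-71,0,76),(-25,-6,76),(-25,6,76),(25,6,76),(25,-6,76)]:
        u=wproj(p,R,pt(pose,V)); cv2.circle(im,tuple(int(round(x)) for x in u),2,(0,255,255),-1)
E
python3 - <<'E'
from h import *
p,R,s=cur(); im=manip.snapshot("wrist"); cv2.imwrite("pics/w1raw.png",im)
np.savez("w1.npz",p=p,q=R.as_quat())
print(p,R.as_matrix(),s['joint_pos'],s['grip_width'])
overlay(p,R,(655.4,18.8,1.583),im); im=cv2.resize(im,(800,600)); cv2.imwrite("pics/w1.png",im)
E
```

```text
[668.92151487 -85.68303193 156.45705939] [[-0.99996036 -0.0086771   0.00199715]
 [-0.00643494  0.85928815  0.51145134]
 [-0.00615404  0.51141822 -0.85930992]] [-0.14799463  0.60726506  0.2842382  -0.54326395 -1.3662371  -1.26943169] 0.8561296457546762
```

View pics/w1.png

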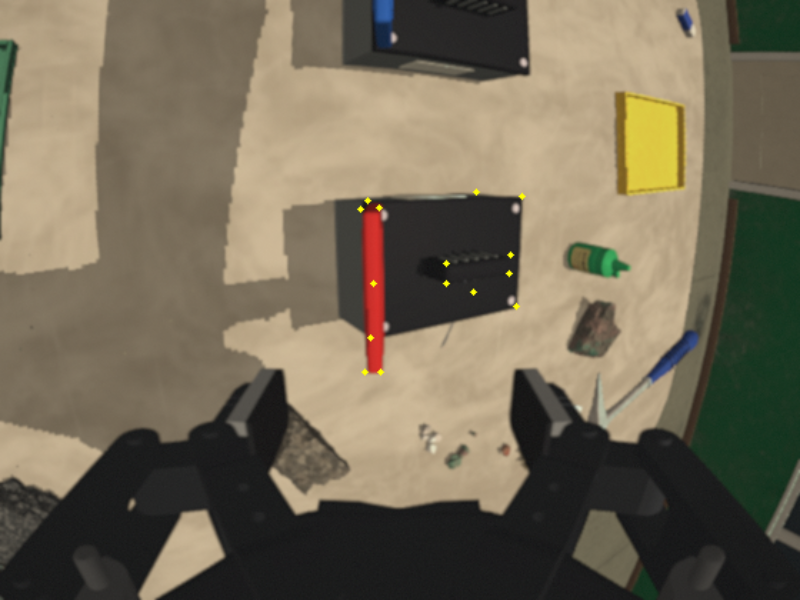

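```bash
python3 - <<'E'
from h import *
p,R,s=cur(); pose=(655.4,18.8,1.583);Rt=flapR(pose[2]); tab=pt(pose,(-71,0,76))
a=tab+Rt.apply([0,0,18.7-70]); b=tab+Rt.apply([0,0,18.7]);print(a,b)
show(rows(p,R,a,Rt,0)); show(rows(a,Rt,b,Rt,0,step=24))
E
```

```text
[656.57945574 -77.84280306 120.42710321] [656.15233778 -42.8454093   59.80532495]
2
[{"dx":0.15,"dy":-0.14,"dz":0.46,"ax":0.05,"ay":0.04,"az":-0.00,"jaw":0},{"dx":0.15,"dy":-0.14,"dz":0.46,"ax":0.05,"ay":0.04,"az":-0.00,"jaw":0}]
3
[{"dx":-0.00,"dy":-0.00,"dz":0.58,"ax":0.00,"ay":0.00,"az":0.00,"jaw":0},{"dx":-0.00,"dy":-0.00,"dz":0.58,"ax":0.00,"ay":0.00,"az":0.00,"jaw":0},{"dx":-0.00,"dy":-0.00,"dz":0.58,"ax":0.00,"ay":0.00,"az":0.00,"jaw":0}]
```

>>> jog_arm(plan=[{"dx":0.15,"dy":-0.14,"dz":0.46,"ax":0.05,"ay":0.04,"az":0,"jaw":0},{"dx":0.15,"dy":-0.14,"dz":0.46,"ax":0.05,"ay":0.04,"az":0,"jaw":0},{"dx":0,"dy":0,"dz":0,"ax":0,"ay":0,"az":0,"jaw":0}])

```text
clock: 3.8
tcp_pos: [655.6, -79.7, 121.7]
orientation: [-0.001, -0.007, 0.967, 0.256]
force: [-0.4, -0.0, -0.4]
grip_width: 0.498
```

```bash
cat > go.py <<'E'
from h import *
import sys
def pose_err(pose,jaw,off=18.7,step=24):
    p,R,s=cur();Rt=flapR(pose[2]); tab=pt(pose,(-71,0,76)); b=tab+Rt.apply([0,0,off])
    print('err tool mm',R.inv().apply(b-p),'rot',(R.inv()*Rt).as_rotvec(),s['clock'],s['force'],s['grip_width'])
    show(rows(p,R,b,Rt,jaw,step))
E
python3 - <<'E'
from go import *
np.set_printoptions(precision=3,suppress=True)
pose_err((655.4,18.8,1.583),0,18.7-20); pose_err((655.4,18.8,1.583),0)
E
```

```text
err tool mm [-0.895  1.287 52.012] rot [-0.005  0.001  0.002] 3.8 [-0.366 -0.046 -0.415] 0.49825625563795745
3
[{"dx":-0.01,"dy":0.01,"dz":0.43,"ax":-0.02,"ay":0.00,"az":0.01,"jaw":0},{"dx":-0.01,"dy":0.01,"dz":0.43,"ax":-0.02,"ay":0.00,"az":0.01,"jaw":0},{"dx":-0.01,"dy":0.01,"dz":0.43,"ax":-0.02,"ay":0.00,"az":0.01,"jaw":0}]
err tool mm [-0.867  1.397 72.012] rot [-0.005  0.001  0.002] 3.8 [-0.366 -0.046 -0.415] 0.49825625563795745
4
[{"dx":-0.01,"dy":0.01,"dz":0.45,"ax":-0.01,"ay":0.00,"az":0.00,"jaw":0},{"dx":-0.01,"dy":0.01,"dz":0.45,"ax":-0.01,"ay":0.00,"az":0.00,"jaw":0},{"dx":-0.01,"dy":0.01,"dz":0.45,"ax":-0.01,"ay":0.00,"az":0.00,"jaw":0},{"dx":-0.01,"dy":0.01,"dz":0.45,"ax":-0.01,"ay":0.00,"az":0.00,"jaw":0}]
```

>>> jog_arm(plan=[{"dx":-0.01,"dy":0.01,"dz":0.43,"ax":-0.02,"ay":0,"az":0.01,"jaw":0},{"dx":-0.01,"dy":0.01,"dz":0.43,"ax":-0.02,"ay":0,"az":0.01,"jaw":0},{"dx":-0.01,"dy":0.01,"dz":0.43,"ax":-0.02,"ay":0,"az":0.01,"jaw":0},{"dx":0,"dy":0,"dz":0,"ax":0,"ay":0,"az":0,"jaw":0}])

```text
clock: 4.2
tcp_pos: [657.6, -52.3, 77.9]
orientation: [0.002, -0.005, 0.966, 0.259]
force: [-0.7, 0.3, -0.9]
grip_width: 0.503
```

```bash
python3 - <<'E'
from go import *
np.set_printoptions(precision=3,suppress=True)
pose_err((655.4,18.8,1.583),0)
p,R,s=cur(); im=manip.snapshot("wrist"); overlay(p,R,(655.4,18.8,1.583),im); cv2.imwrite("pics/w2.png",im)
E
```

```text
err tool mm [ 1.421 -0.815 20.385] rot [0.    0.007 0.   ] 4.2 [-0.722  0.334 -0.877] 0.5034240382767222
1
[{"dx":0.04,"dy":-0.02,"dz":0.51,"ax":0.00,"ay":0.05,"az":0.00,"jaw":0}]
```

View pics/w2.png

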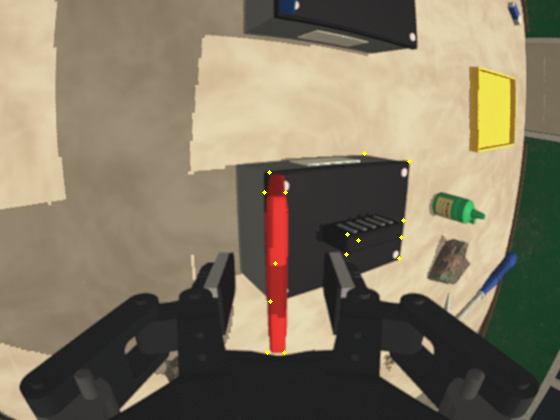

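>>> jog_arm(plan=[{"dx":0.02,"dy":-0.02,"dz":0.28,"ax":0,"ay":0.03,"az":0,"jaw":0},{"dx":0.02,"dy":-0.01,"dz":0.24,"ax":0,"ay":0.02,"az":0,"jaw":0},{"dx":0,"dy":0,"dz":0,"ax":0,"ay":0,"az":0,"jaw":0}])

```text
clock: 4.55
tcp_pos: [657.6, -43.4, 59.9]
orientation: [0.001, -0.007, 0.966, 0.258]
force: [-0.4, 0.5, -0.3]
grip_width: 0.501
```

```bash
python3 - <<'E'
from go import *
np.set_printoptions(precision=3,suppress=True)
pose_err((655.4,18.8,1.583),0)
E
```

```text
err tool mm [1.44  0.516 0.346] rot [-0.002  0.004  0.003] 4.55 [-0.4    0.452 -0.282] 0.5014093243473627
1
[{"dx":0.04,"dy":0.01,"dz":0.01,"ax":-0.01,"ay":0.03,"az":0.02,"jaw":0}]
```

>>> jog_arm(plan=[{"dx":0,"dy":0,"dz":0,"ax":0,"ay":0,"az":0,"jaw":0.5},{"dx":0,"dy":0,"dz":0,"ax":0,"ay":0,"az":0,"jaw":0.7},{"dx":0,"dy":0,"dz":0,"ax":0,"ay":0,"az":0,"jaw":1},{"dx":0,"dy":0,"dz":0,"ax":0,"ay":0,"az":0,"jaw":1},{"dx":0,"dy":0,"dz":0,"ax":0,"ay":0,"az":0,"jaw":1}])

```text
clock: 5.05
tcp_pos: [657.8, -43.7, 60.2]
orientation: [0.001, -0.007, 0.966, 0.258]
force: [0.2, 0.6, -1.5]
grip_width: 0.087
```

```bash
python3 - <<'E'
from go import *
np.set_printoptions(precision=3,suppress=True)
pose_err((655.4,18.8,1.583),0)
p,R,s=cur(); im=manip.snapshot("wrist"); overlay(p,R,(655.4,18.8,1.583),im); cv2.imwrite("pics/w3.png",im)
# lift plan
th=10/120; yaw=1.583; ex=np.array([np.cos(yaw),np.sin(yaw),0]); ey=np.array([-np.sin(yaw),np.cos(yaw),0])
toe=pt((655.4,18.8,yaw),(60,0,0)); Q=Ro.from_rotvec(ey*th)
p1=toe+Q.apply(p-toe); R1=Q*R; print(p,p1)
show(rows(p,R,p1,R1,1,4))
E
```

```text
err tool mm [1.665 0.546 0.777] rot [-0.002  0.004  0.003] 5.05 [ 0.246  0.639 -1.539] 0.08662727813988425
1
[{"dx":0.04,"dy":0.01,"dz":0.02,"ax":-0.02,"ay":0.04,"az":0.03,"jaw":0}]
[657.826 -43.684  60.215] [657.76  -38.248  70.204]
3
[{"dx":-0.00,"dy":0.08,"dz":-0.05,"ax":0.23,"ay":0.00,"az":-0.00,"jaw":1},{"dx":-0.00,"dy":0.08,"dz":-0.05,"ax":0.23,"ay":0.00,"az":-0.00,"jaw":1},{"dx":-0.00,"dy":0.08,"dz":-0.05,"ax":0.23,"ay":0.00,"az":-0.00,"jaw":1}]
```

View pics/w3.png

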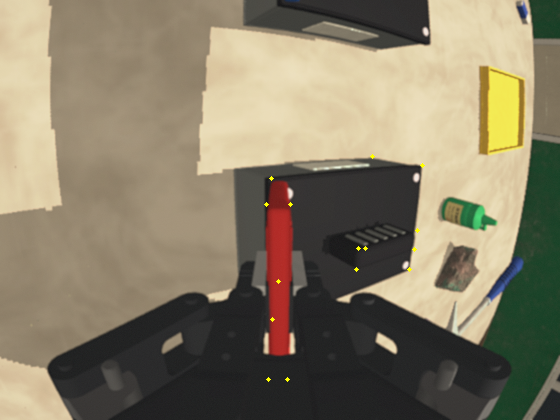

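>>> jog_arm(plan=[{"dx":0,"dy":0.06,"dz":-0.04,"ax":0.17,"ay":0,"az":0,"jaw":1},{"dx":0,"dy":0.06,"dz":-0.04,"ax":0.17,"ay":0,"az":0,"jaw":1},{"dx":0,"dy":0.06,"dz":-0.04,"ax":0.17,"ay":0,"az":0,"jaw":1},{"dx":0,"dy":0.06,"dz":-0.04,"ax":0.17,"ay":0,"az":0,"jaw":1}])

```text
clock: 5.5
tcp_pos: [657.6, -38.6, 70.5]
orientation: [0.001, -0.006, 0.977, 0.215]
force: [-0.2, 1.0, -0.9]
grip_width: 0.086
```

```bash
cat > lift.py <<'E'
from go import *
np.set_printoptions(precision=3,suppress=True)
def st(p0,q0,dz):
    p,R,s=cur(); print(p-p0,s['force'],s['moment'],s['grip_width'],s['joint_torque'],s['clock'])
E
python3 - <<'E'
from lift import *
st(np.array([657.826,-43.684,60.215]),0,0)
p,R,s=cur(); print((flapR(1.583).inv()*R).as_rotvec())
E
```

```text
[-0.21   5.104 10.319] [-0.169  0.954 -0.908] [-0.962  0.01  -0.003] 0.08619643656649888 [ -0.795 -49.033  17.044   2.536  -0.339   0.135] 5.5
[ 0.09  -0.005 -0.001]
```

>>> jog_arm(plan=[{"dx":0,"dy":0,"dz":0,"ax":0,"ay":0,"az":0,"jaw":1},{"dx":0,"dy":0,"dz":0,"ax":0,"ay":0,"az":0,"jaw":1},{"dx":0,"dy":0,"dz":0,"ax":0,"ay":0,"az":0,"jaw":1}])

```text
clock: 5.8
tcp_pos: [657.8, -37.5, 72.1]
orientation: [0.002, -0.008, 0.977, 0.214]
force: [0.2, -0.4, -0.9]
grip_width: 0.083
```

```bash
python3 - <<'E'
from lift import *
for i in range(8):
    st(np.array([657.826,-43.684,60.215]),0,0); im=manip.snapshot("scene")
c=cv2.resize(im[175:275,205:345],None,fx=5,fy=5,interpolation=cv2.INTER_CUBIC)
cv2.imwrite("pics/s4.png",c)
E
```

```text
[-0.02   6.215 11.837] [ 0.24  -0.398 -0.856] [-1.063  0.008 -0.036] 0.08335228999722669 [  0.236 -49.531  16.981   2.725  -0.268   0.007] 5.8
[-0.001  6.152 11.753] [ 0.035 -0.208 -1.041] [-1.009 -0.024 -0.028] 0.08721141469510452 [  0.055 -49.39   16.937   2.769  -0.259   0.006] 5.85
[-0.058  6.096 11.594] [ 0.293  0.226 -0.279] [-1.038  0.017 -0.008] 0.08400744288758158 [  0.099 -49.606  16.975   2.77   -0.281   0.004] 5.9
[-0.083  6.018 11.513] [ 0.223 -0.427 -0.442] [-0.963  0.006  0.003] 0.08219796116958415 [  0.037 -49.607  16.966   2.782  -0.289   0.004] 5.95
[-0.054  6.018 11.481] [ 0.301  0.525 -1.477] [-0.992  0.034 -0.039] 0.08862409490137861 [ -0.012 -49.574  16.954   2.787  -0.289   0.003] 6.0
[-0.06   6.007 11.455] [-0.213  0.528 -1.408] [-0.963 -0.062 -0.017] 0.08738881508725893 [ -0.046 -49.539  16.947   2.788  -0.287   0.004] 6.05
[-0.05   6.033 11.49 ] [ 0.179  0.589 -1.15 ] [-1.024 -0.032 -0.022] 0.08689495472240824 [ -0.066 -49.508  16.944   2.787  -0.284   0.004] 6.1
[-0.068  6.017 11.499] [ 0.819  0.645 -1.749] [-0.997 -0.051 -0.035] 0.08802869511240366 [ -0.075 -49.482  16.944   2.785  -0.281   0.005] 6.15
```

View pics/s4.png

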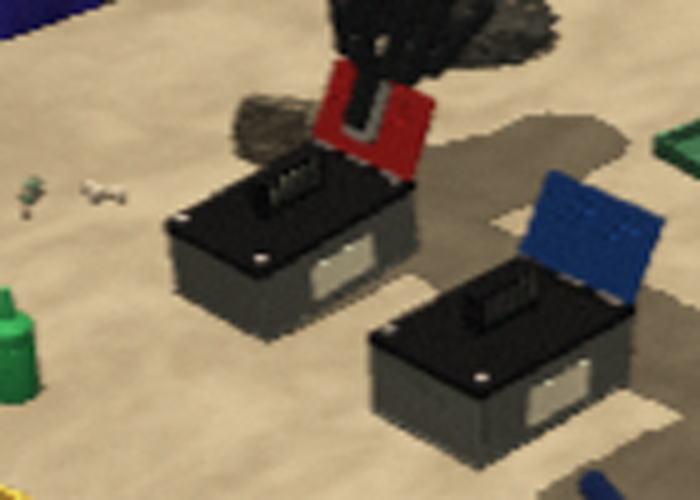

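>>> jog_arm(plan=[{"dx":0,"dy":0,"dz":0,"ax":0,"ay":0,"az":0,"jaw":1},{"dx":0,"dy":0,"dz":0,"ax":0,"ay":0,"az":0,"jaw":1},{"dx":0,"dy":0,"dz":0,"ax":0,"ay":0,"az":0,"jaw":1},{"dx":0,"dy":0,"dz":0,"ax":0,"ay":0,"az":0,"jaw":1},{"dx":0,"dy":0,"dz":0,"ax":0,"ay":0,"az":0,"jaw":1}])

```text
clock: 6.7
tcp_pos: [657.8, -37.8, 71.5]
orientation: [0.001, -0.007, 0.977, 0.214]
force: [0.2, -0.0, -2.5]
grip_width: 0.086
```

```bash
python3 - <<'E'
from lift import *
st(np.array([657.826,-43.684,60.215]),0,0)
p,R,s=cur(); R1=flapR(1.583)*Ro.from_rotvec([.002,-.004,-.003])
show(rows(p,R,np.array([657.826,-43.684,60.4]),R1,1,3))
E
```

```text
[-0.058  5.932 11.334] [ 0.158 -0.003 -2.538] [-0.987 -0.072 -0.035] 0.08640645476816097 [ -0.088 -49.455  16.933   2.783  -0.282   0.   ] 6.7
5
[{"dx":0.00,"dy":-0.05,"dz":0.04,"ax":-0.15,"ay":0.00,"az":0.00,"jaw":1},{"dx":0.00,"dy":-0.05,"dz":0.04,"ax":-0.15,"ay":0.00,"az":0.00,"jaw":1},{"dx":0.00,"dy":-0.05,"dz":0.04,"ax":-0.15,"ay":0.00,"az":0.00,"jaw":1},{"dx":0.00,"dy":-0.05,"dz":0.04,"ax":-0.15,"ay":0.00,"az":0.00,"jaw":1},{"dx":0.00,"dy":-0.05,"dz":0.03,"ax":-0.15,"ay":0.00,"az":0.00,"jaw":1}]
```

>>> jog_arm(plan=[{"dx":0,"dy":-0.05,"dz":0.04,"ax":-0.15,"ay":0,"az":0,"jaw":1},{"dx":0,"dy":-0.05,"dz":0.04,"ax":-0.15,"ay":0,"az":0,"jaw":1},{"dx":0,"dy":-0.05,"dz":0.04,"ax":-0.15,"ay":0,"az":0,"jaw":1},{"dx":0,"dy":-0.05,"dz":0.04,"ax":-0.15,"ay":0,"az":0,"jaw":1},{"dx":0,"dy":-0.05,"dz":0.03,"ax":-0.15,"ay":0,"az":0,"jaw":1},{"dx":0,"dy":0,"dz":0,"ax":0,"ay":0,"az":0,"jaw":1}])

```text
clock: 7.3
tcp_pos: [658.2, -44.3, 60.1]
orientation: [0.001, -0.007, 0.965, 0.262]
force: [-0.7, -0.1, 1.6]
grip_width: 0.082
```

```bash
python3 - <<'E'
from lift import *
st(np.array([657.826,-43.684,60.215]),0,0)
p,R,s=cur();print((R.inv()*flapR(1.583)*Ro.from_rotvec([.002,-.004,-.003])).as_rotvec())
E
```

```text
[ 0.324 -0.607 -0.118] [-0.715 -0.068  1.645] [-0.585  0.17   0.09 ] 0.08221730204254256 [ -0.609 -48.476  16.069   2.526   0.005   0.045] 7.3
[0.009 0.001 0.001]
```

>>> jog_arm(plan=[{"dx":0,"dy":0,"dz":0,"ax":0,"ay":0,"az":0,"jaw":0.6},{"dx":0,"dy":0,"dz":0,"ax":0,"ay":0,"az":0,"jaw":0},{"dx":0,"dy":0,"dz":0,"ax":0,"ay":0,"az":0,"jaw":0},{"dx":0,"dy":0,"dz":0,"ax":0,"ay":0,"az":0,"jaw":0},{"dx":0,"dy":0,"dz":-0.5,"ax":0,"ay":0,"az":0,"jaw":0},{"dx":0,"dy":0,"dz":-0.8,"ax":0,"ay":0,"az":0,"jaw":0},{"dx":0,"dy":0,"dz":-0.8,"ax":0,"ay":0,"az":0,"jaw":0}])

```text
clock: 8.0
tcp_pos: [655.8, -84.5, 129.4]
orientation: [-0.004, -0.007, 0.965, 0.264]
force: [-0.5, -0.4, 0.5]
grip_width: 0.5
```

```bash
python3 - <<'E'
from lift import *
st(0,0,0)
pose_err((486.6,22.9,1.584),0,18.7-75,36)
E
```

```text
[655.821 -84.531 129.367] [-0.47  -0.369  0.509] [-1.025 -0.031 -0.076] 0.500443669609156 [  1.048 -48.17   16.624   2.452   0.003   0.084] 8.0
err tool mm [167.736   6.866  10.095] rot [ 0.01  -0.005  0.001] 8.0 [-0.47  -0.369  0.509] 0.500443669609156
5
[{"dx":0.84,"dy":0.03,"dz":0.05,"ax":0.02,"ay":-0.01,"az":0.00,"jaw":0},{"dx":0.84,"dy":0.03,"dz":0.05,"ax":0.02,"ay":-0.01,"az":0.00,"jaw":0},{"dx":0.84,"dy":0.03,"dz":0.05,"ax":0.02,"ay":-0.01,"az":0.00,"jaw":0},{"dx":0.84,"dy":0.03,"dz":0.05,"ax":0.02,"ay":-0.01,"az":0.00,"jaw":0},{"dx":0.84,"dy":0.03,"dz":0.05,"ax":0.02,"ay":-0.01,"az":0.00,"jaw":0}]
```

>>> jog_arm(plan=[{"dx":0.84,"dy":0.03,"dz":0.05,"ax":0.02,"ay":-0.01,"az":0,"jaw":0},{"dx":0.84,"dy":0.03,"dz":0.05,"ax":0.02,"ay":-0.01,"az":0,"jaw":0},{"dx":0.84,"dy":0.03,"dz":0.05,"ax":0.02,"ay":-0.01,"az":0,"jaw":0},{"dx":0.84,"dy":0.03,"dz":0.05,"ax":0.02,"ay":-0.01,"az":0,"jaw":0},{"dx":0.84,"dy":0.03,"dz":0.05,"ax":0.02,"ay":-0.01,"az":0,"jaw":0},{"dx":0,"dy":0,"dz":0,"ax":0,"ay":0,"az":0,"jaw":0}])

```text
clock: 8.6
tcp_pos: [484.7, -78.6, 127.3]
orientation: [0.006, -0.008, 0.967, 0.255]
force: [1.0, 0.8, 0.5]
grip_width: 0.502
```

```bash
python3 - <<'E'
from lift import *
st(0,0,0)
pose=(486.6,22.9,1.584)
p,R,s=cur(); im=manip.snapshot("wrist"); overlay(p,R,pose,im); cv2.imwrite("pics/w5.png",cv2.resize(im,(800,600)))
pose_err(pose,0,18.7-20)
E
```

```text
[484.692 -78.592 127.324] [0.999 0.844 0.458] [-0.992 -0.028 -0.029] 0.5022654521584436 [ -0.163 -36.292  15.013   2.338  -0.469   0.064] 8.6
err tool mm [-0.014  1.465 58.924] rot [-0.008  0.015  0.009] 8.65 [-0.163 -0.69   0.112] 0.4976992342796518
3
[{"dx":-0.00,"dy":0.01,"dz":0.49,"ax":-0.02,"ay":0.04,"az":0.02,"jaw":0},{"dx":-0.00,"dy":0.01,"dz":0.49,"ax":-0.02,"ay":0.04,"az":0.02,"jaw":0},{"dx":-0.00,"dy":0.01,"dz":0.49,"ax":-0.02,"ay":0.04,"az":0.02,"jaw":0}]
```

View pics/w5.png

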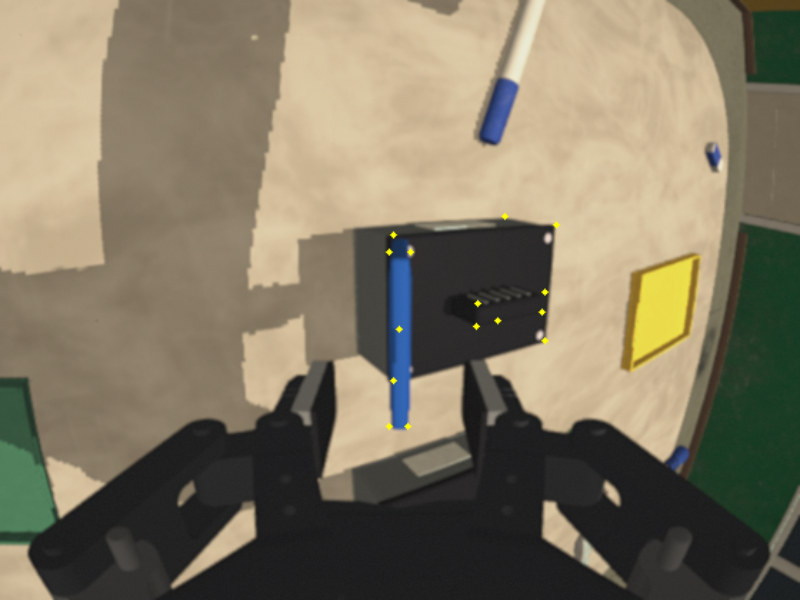

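>>> jog_arm(plan=[{"dx":0,"dy":0.02,"dz":0.49,"ax":-0.02,"ay":0.04,"az":0.02,"jaw":0},{"dx":0,"dy":0.02,"dz":0.49,"ax":-0.02,"ay":0.04,"az":0.02,"jaw":0},{"dx":0,"dy":0.02,"dz":0.49,"ax":-0.02,"ay":0.04,"az":0.02,"jaw":0},{"dx":0,"dy":0,"dz":0,"ax":0,"ay":0,"az":0,"jaw":0}])

```text
clock: 9.05
tcp_pos: [492.6, -47.8, 78.3]
orientation: [0.003, -0.008, 0.966, 0.257]
force: [-0.9, -0.6, 0.9]
grip_width: 0.503
```

```bash
python3 - <<'E'
from lift import *
pose_err((486.6,23.5,1.584),0)
E
```

```text
err tool mm [ 5.232 -0.689 20.9  ] rot [-0.004  0.008  0.006] 9.05 [-0.85  -0.612  0.873] 0.5028340755487011
1
[{"dx":0.13,"dy":-0.02,"dz":0.52,"ax":-0.03,"ay":0.07,"az":0.05,"jaw":0}]
```

>>> jog_arm(plan=[{"dx":0.07,"dy":-0.01,"dz":0.28,"ax":-0.02,"ay":0.04,"az":0.03,"jaw":0},{"dx":0.06,"dy":-0.01,"dz":0.24,"ax":-0.01,"ay":0.03,"az":0.02,"jaw":0},{"dx":0,"dy":0,"dz":0,"ax":0,"ay":0,"az":0,"jaw":0}])

```text
clock: 9.35
tcp_pos: [489.6, -38.4, 59.5]
orientation: [-0.001, -0.007, 0.966, 0.258]
force: [-0.5, -0.7, 0.5]
grip_width: 0.502
```

```bash
python3 - <<'E'
from lift import *
pose_err((486.6,23.5,1.584),0)
E
```

```text
err tool mm [ 2.139  0.355 -0.133] rot [-0.002  0.001  0.002] 9.35 [-0.494 -0.712  0.535] 0.5019656807153373
1
[{"dx":0.05,"dy":0.01,"dz":-0.00,"ax":-0.01,"ay":0.01,"az":0.02,"jaw":0}]
```

>>> jog_arm(plan=[{"dx":0.03,"dy":0,"dz":0,"ax":0,"ay":0,"az":0,"jaw":0.5},{"dx":0,"dy":0,"dz":0,"ax":0,"ay":0,"az":0,"jaw":0.7},{"dx":0,"dy":0,"dz":0,"ax":0,"ay":0,"az":0,"jaw":1},{"dx":0,"dy":0,"dz":0,"ax":0,"ay":0,"az":0,"jaw":1},{"dx":0,"dy":0,"dz":0,"ax":0,"ay":0,"az":0,"jaw":1}])

```text
clock: 9.85
tcp_pos: [488.8, -39.2, 59.9]
orientation: [0.0, -0.007, 0.966, 0.258]
force: [0.5, -0.0, -3.3]
grip_width: 0.086
```

```bash
python3 - <<'E'
from lift import *
pose_err((486.6,23.5,1.584),0)
st(0,0,0)
E
```

```text
err tool mm [1.345 0.882 0.623] rot [-0.003  0.003  0.003] 9.85 [ 0.518 -0.017 -3.301] 0.08644202751046491
1
[{"dx":0.03,"dy":0.02,"dz":0.02,"ax":-0.02,"ay":0.03,"az":0.02,"jaw":0}]
[488.773 -39.201  59.913] [ 0.518 -0.017 -3.301] [-1.208 -0.172  0.067] 0.08644202751046491 [ -0.391 -38.743  13.807   2.141  -0.645  -0.086] 9.85
```

>>> jog_arm(plan=[{"dx":0,"dy":0.06,"dz":-0.04,"ax":0.17,"ay":0,"az":0,"jaw":1},{"dx":0,"dy":0.06,"dz":-0.04,"ax":0.17,"ay":0,"az":0,"jaw":1},{"dx":0,"dy":0.06,"dz":-0.04,"ax":0.17,"ay":0,"az":0,"jaw":1},{"dx":0,"dy":0.06,"dz":-0.04,"ax":0.17,"ay":0,"az":0,"jaw":1},{"dx":0,"dy":0,"dz":0,"ax":0,"ay":0,"az":0,"jaw":1},{"dx":0,"dy":0,"dz":0,"ax":0,"ay":0,"az":0,"jaw":1},{"dx":0,"dy":0,"dz":0,"ax":0,"ay":0,"az":0,"jaw":1}])

```text
clock: 10.55
tcp_pos: [488.2, -33.2, 70.7]
orientation: [0.001, -0.007, 0.977, 0.214]
force: [0.8, -0.3, -3.7]
grip_width: 0.087
```

```bash
python3 - <<'E'
from lift import *
for i in range(8):
    st(0,0,0); im=manip.snapshot("scene")
c=cv2.resize(im[175:275,205:345],None,fx=5,fy=5,interpolation=cv2.INTER_CUBIC)
cv2.imwrite("pics/s6.png",c)
E
```

```text
[488.21  -33.197  70.7  ] [ 0.828 -0.282 -3.713] [-1.484 -0.122 -0.107] 0.08676162066883303 [  0.398 -37.821  14.733   2.247  -0.686   0.023] 10.55
[488.221 -33.233  70.645] [ 0.977 -1.024 -4.179] [-1.525 -0.065 -0.074] 0.08597039243127609 [  0.284 -37.723  14.713   2.285  -0.667   0.018] 10.6
[488.207 -33.276  70.543] [ 0.824 -0.407 -3.875] [-1.442 -0.124 -0.037] 0.0851626599400366 [  0.289 -37.828  14.709   2.291  -0.675   0.013] 10.65
[488.212 -33.326  70.475] [ 0.515 -0.929 -3.634] [-1.42  -0.141 -0.099] 0.08505828380375657 [  0.227 -37.803  14.7     2.306  -0.673   0.011] 10.7
[488.187 -33.335  70.465] [ 0.058 -0.197 -3.465] [-1.433 -0.157 -0.09 ] 0.08262445816598778 [  0.186 -37.77   14.697   2.313  -0.67    0.01 ] 10.75
[488.227 -33.329  70.493] [-0.132 -0.259 -4.592] [-1.399 -0.185 -0.089] 0.08525747979558876 [  0.161 -37.743  14.697   2.316  -0.668   0.01 ] 10.8
[488.208 -33.317  70.476] [-0.689 -0.577 -3.778] [-1.41  -0.116 -0.09 ] 0.0866222643328827 [  0.147 -37.721  14.7     2.315  -0.666   0.012] 10.85
[488.223 -33.305  70.499] [-0.158 -1.329 -3.91 ] [-1.419 -0.074 -0.08 ] 0.08849719854949799 [  0.143 -37.704  14.705   2.312  -0.666   0.013] 10.9
```

View pics/s6.png

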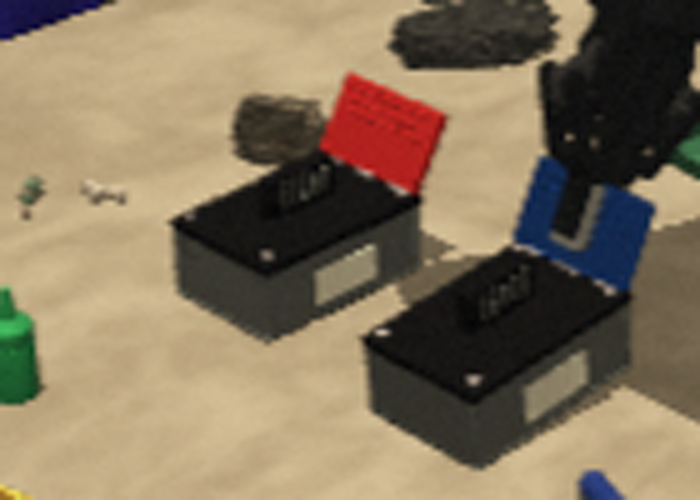

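>>> jog_arm(plan=[{"dx":0,"dy":0,"dz":0,"ax":0,"ay":0,"az":0,"jaw":1},{"dx":0,"dy":0,"dz":0,"ax":0,"ay":0,"az":0,"jaw":1},{"dx":0,"dy":0,"dz":0,"ax":0,"ay":0,"az":0,"jaw":1},{"dx":0,"dy":0,"dz":0,"ax":0,"ay":0,"az":0,"jaw":1},{"dx":0,"dy":0,"dz":0,"ax":0,"ay":0,"az":0,"jaw":1}])

```text
clock: 11.45
tcp_pos: [488.2, -33.4, 70.4]
orientation: [0.001, -0.007, 0.977, 0.214]
force: [0.2, 0.2, -3.8]
grip_width: 0.084
```

```bash
python3 - <<'E'
from lift import *
st(0,0,0)
p,R,s=cur(); R1=flapR(1.584)*Ro.from_rotvec([.003,-.003,-.003])
show(rows(p,R,np.array([488.5,-39.0,60.1]),R1,1,2.6))
E
```

```text
[488.196 -33.363  70.367] [ 0.182  0.185 -3.824] [-1.367 -0.135 -0.06 ] 0.08444418722297607 [  0.123 -37.665  14.689   2.316  -0.66    0.005] 11.45
5
[{"dx":-0.00,"dy":-0.05,"dz":0.03,"ax":-0.15,"ay":0.00,"az":-0.00,"jaw":1},{"dx":-0.00,"dy":-0.05,"dz":0.03,"ax":-0.15,"ay":0.00,"az":-0.00,"jaw":1},{"dx":-0.00,"dy":-0.05,"dz":0.03,"ax":-0.15,"ay":0.00,"az":-0.00,"jaw":1},{"dx":-0.00,"dy":-0.05,"dz":0.03,"ax":-0.15,"ay":0.00,"az":-0.00,"jaw":1},{"dx":-0.00,"dy":-0.05,"dz":0.03,"ax":-0.15,"ay":0.00,"az":-0.00,"jaw":1}]
```

>>> jog_arm(plan=[{"dx":0,"dy":-0.05,"dz":0.03,"ax":-0.15,"ay":0,"az":0,"jaw":1},{"dx":0,"dy":-0.05,"dz":0.03,"ax":-0.15,"ay":0,"az":0,"jaw":1},{"dx":0,"dy":-0.05,"dz":0.03,"ax":-0.15,"ay":0,"az":0,"jaw":1},{"dx":0,"dy":-0.05,"dz":0.03,"ax":-0.15,"ay":0,"az":0,"jaw":1},{"dx":0,"dy":-0.05,"dz":0.03,"ax":-0.15,"ay":0,"az":0,"jaw":1},{"dx":0,"dy":0,"dz":0,"ax":0,"ay":0,"az":0,"jaw":1}])

```text
clock: 12.05
tcp_pos: [488.4, -39.3, 59.8]
orientation: [0.0, -0.007, 0.965, 0.263]
force: [-0.4, 3.0, -0.0]
grip_width: 0.083
```

```bash
python3 - <<'E'
from lift import *
st(0,0,0)
p,R,s=cur();print((R.inv()*flapR(1.584)*Ro.from_rotvec([.003,-.003,-.003])).as_rotvec())
E
```

```text
[488.433 -39.326  59.813] [-0.42   3.007 -0.004] [-0.446  0.034  0.098] 0.08305628153635271 [ -1.27  -37.45   13.727   2.593  -0.185   0.014] 12.05
[ 0.011  0.    -0.001]
```

>>> jog_arm(plan=[{"dx":0,"dy":0,"dz":0,"ax":0,"ay":0,"az":0,"jaw":0.6},{"dx":0,"dy":0,"dz":0,"ax":0,"ay":0,"az":0,"jaw":0},{"dx":0,"dy":0,"dz":0,"ax":0,"ay":0,"az":0,"jaw":0},{"dx":0,"dy":0,"dz":0,"ax":0,"ay":0,"az":0,"jaw":0},{"dx":0,"dy":0,"dz":-0.5,"ax":0,"ay":0,"az":0,"jaw":0},{"dx":0,"dy":0,"dz":-0.8,"ax":0,"ay":0,"az":0,"jaw":0},{"dx":0,"dy":0,"dz":-0.9,"ax":0,"ay":0,"az":0,"jaw":0},{"dx":0,"dy":0,"dz":-0.9,"ax":0,"ay":0,"az":0,"jaw":0}])

```text
clock: 12.85
tcp_pos: [486.8, -101.9, 168.0]
orientation: [-0.004, -0.008, 0.965, 0.263]
force: [-0.1, -1.4, -0.4]
grip_width: 0.497
```

```bash
cat >> go.py <<'E'
def downR(yaw):
    y=np.array([-np.sin(yaw),np.cos(yaw),0]); z=np.array([0,0,-1.]); return Ro.from_matrix(np.c_[np.cross(y,z),y,z])
def bar(pose,z,jaw,step=36,off=0):
    p,R,s=cur();Rt=downR(pose[2]); b=pt(pose,(off,0,z))
    print('err tool',R.inv().apply(b-p),'rot',(R.inv()*Rt).as_rotvec(),s['clock'],s['force'],s['joint_pos'],s['grip_width'])
    show(rows(p,R,b,Rt,jaw,step))
E
python3 - <<'E'
from lift import *
st(0,0,0)
bar((486.6,23.5,1.584),170,0)
E
```

```text
[ 486.796 -101.864  168.011] [-0.106 -1.443 -0.36 ] [-1.016 -0.089  0.006] 0.4969776550138956 [  1.204 -35.169  15.471   2.353  -0.009   0.101] 12.85
err tool [ -2.093 109.019  61.892] rot [ 0.421  0.413 -1.526] 12.85 [-0.106 -1.443 -0.36 ] [-0.225  0.356 -0.119 -0.538 -1.285 -1.124] 0.4969776550138956
15
[{"dx":-0.00,"dy":0.18,"dz":0.10,"ax":0.23,"ay":0.23,"az":-0.85,"jaw":0},{"dx":-0.02,"dy":0.18,"dz":0.10,"ax":0.23,"ay":0.23,"az":-0.85,"jaw":0},{"dx":-0.05,"dy":0.18,"dz":0.09,"ax":0.23,"ay":0.23,"az":-0.85,"jaw":0},{"dx":-0.07,"dy":0.18,"dz":0.08,"ax":0.23,"ay":0.23,"az":-0.85,"jaw":0},{"dx":-0.09,"dy":0.17,"dz":0.08,"ax":0.23,"ay":0.23,"az":-0.85,"jaw":0},{"dx":-0.11,"dy":0.17,"dz":0.07,"ax":0.23,"ay":0.23,"az":-0.85,"jaw":0},{"dx":-0.12,"dy":0.16,"dz":0.06,"ax":0.23,"ay":0.23,"az":-0.85,"jaw":0},{"dx":-0.14,"dy":0.14,"dz":0.05,"ax":0.23,"ay":0.23,"az":-0.85,"jaw":0},{"dx":-0.16,"dy":0.13,"dz":0.05,"ax":0.23,"ay":0.23,"az":-0.85,"jaw":0},{"dx":-0.17,"dy":0.11,"dz":0.04,"ax":0.23,"ay":0.23,"az":-0.85,"jaw":0},{"dx":-0.18,"dy":0.10,"dz":0.03,"ax":0.23,"ay":0.23,"az":-0.85,"jaw":0},{"dx":-0.19,"dy":0.08,"dz":0.02,"ax":0.23,"ay":0.23,"az":-0.85,"jaw":0},{"dx":-0.20,"dy":0.06,"dz":0.02,"ax":0.23,"ay":0.23,"az":-0.85,"jaw":0},{"dx":-0.20,"dy":0.04,"dz":0.01,"ax":0.23,"ay":0.23,"az":-0.85,"jaw":0},{"dx":-0.21,"dy":0.02,"dz":0.00,"ax":0.23,"ay":0.23,"az":-0.85,"jaw":0}]
```

>>> jog_arm(plan=[{"dx":0,"dy":0.18,"dz":0.1,"ax":0.23,"ay":0.23,"az":-0.85,"jaw":0},{"dx":-0.02,"dy":0.18,"dz":0.1,"ax":0.23,"ay":0.23,"az":-0.85,"jaw":0},{"dx":-0.05,"dy":0.18,"dz":0.09,"ax":0.23,"ay":0.23,"az":-0.85,"jaw":0},{"dx":-0.07,"dy":0.18,"dz":0.08,"ax":0.23,"ay":0.23,"az":-0.85,"jaw":0},{"dx":-0.09,"dy":0.17,"dz":0.08,"ax":0.23,"ay":0.23,"az":-0.85,"jaw":0},{"dx":-0.11,"dy":0.17,"dz":0.07,"ax":0.23,"ay":0.23,"az":-0.85,"jaw":0},{"dx":-0.12,"dy":0.16,"dz":0.06,"ax":0.23,"ay":0.23,"az":-0.85,"jaw":0},{"dx":-0.14,"dy":0.14,"dz":0.05,"ax":0.23,"ay":0.23,"az":-0.85,"jaw":0},{"dx":-0.16,"dy":0.13,"dz":0.05,"ax":0.23,"ay":0.23,"az":-0.85,"jaw":0},{"dx":-0.17,"dy":0.11,"dz":0.04,"ax":0.23,"ay":0.23,"az":-0.85,"jaw":0},{"dx":-0.18,"dy":0.1,"dz":0.03,"ax":0.23,"ay":0.23,"az":-0.85,"jaw":0},{"dx":-0.19,"dy":0.08,"dz":0.02,"ax":0.23,"ay":0.23,"az":-0.85,"jaw":0},{"dx":-0.2,"dy":0.06,"dz":0.02,"ax":0.23,"ay":0.23,"az":-0.85,"jaw":0},{"dx":-0.2,"dy":0.04,"dz":0.01,"ax":0.23,"ay":0.23,"az":-0.85,"jaw":0},{"dx":-0.21,"dy":0.02,"dz":0,"ax":0.23,"ay":0.23,"az":-0.85,"jaw":0},{"dx":0,"dy":0,"dz":0,"ax":0,"ay":0,"az":0,"jaw":0}])

```text
clock: 14.45
tcp_pos: [485.9, 25.2, 179.3]
orientation: [-0.005, 0.736, -0.677, 0.018]
force: [-0.3, 0.1, -0.2]
grip_width: 0.501
```

```bash
python3 - <<'E'
from lift import *
pose=(486.6,23.5,1.584)
bar(pose,120,0)
p,R,s=cur(); im=manip.snapshot("wrist"); cv2.imwrite("pics/w7raw.png",im); overlay(p,R,pose,im); cv2.imwrite("pics/w7.png",cv2.resize(im,(800,600)))
E
```

```text
err tool [ 0.613  1.392 59.358] rot [-0.033 -0.018  0.07 ] 14.45 [-0.306  0.062 -0.221] [ 0.405  0.181 -0.436  0.036 -0.929 -0.343] 0.5014219745568923
2
[{"dx":0.01,"dy":0.02,"dz":0.74,"ax":-0.14,"ay":-0.08,"az":0.29,"jaw":0},{"dx":0.01,"dy":0.00,"dz":0.74,"ax":-0.14,"ay":-0.08,"az":0.29,"jaw":0}]
```

View pics/w7.png

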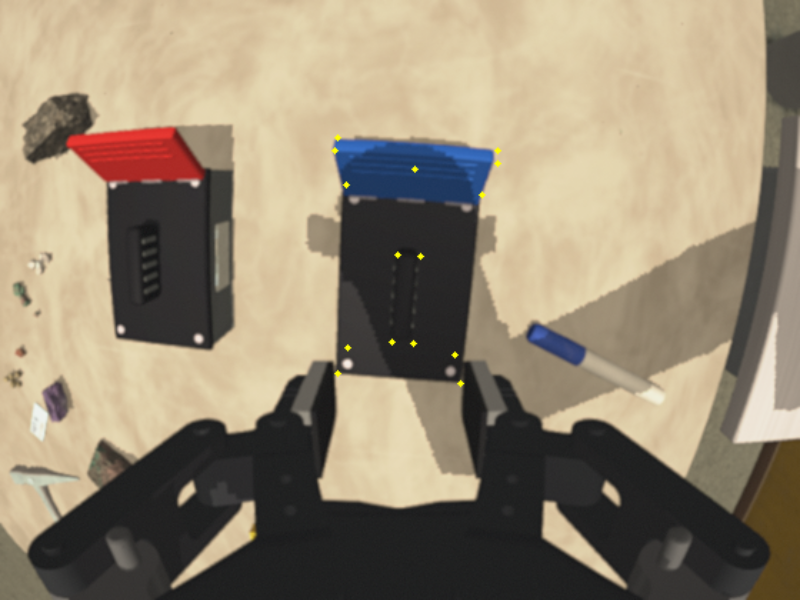

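>>> jog_arm(plan=[{"dx":0.01,"dy":0.02,"dz":0.74,"ax":-0.14,"ay":-0.08,"az":0.29,"jaw":0},{"dx":0.01,"dy":0,"dz":0.74,"ax":-0.14,"ay":-0.08,"az":0.29,"jaw":0},{"dx":0,"dy":0,"dz":0,"ax":0,"ay":0,"az":0,"jaw":0}])

```text
clock: 14.8
tcp_pos: [488.9, 23.6, 121.0]
orientation: [-0.003, 0.709, -0.706, -0.001]
force: [-0.1, -0.3, 0.4]
grip_width: 0.498
```

```bash
python3 - <<'E'
from lift import *
pose=(486.6,23.5,1.584)
bar(pose,53,0,step=24)
p,R,s=cur(); im=manip.snapshot("wrist"); overlay(p,R,pose,im); cv2.imwrite("pics/w8.png",cv2.resize(im,(800,600)))
E
```

```text
err tool [ 0.426  2.536 68.024] rot [-0.003  0.005 -0.009] 14.8 [-0.136 -0.3    0.45 ] [ 0.378  0.272 -0.472 -0.005 -0.822 -0.371] 0.49845445946303696
3
[{"dx":0.00,"dy":0.02,"dz":0.57,"ax":-0.01,"ay":0.02,"az":-0.03,"jaw":0},{"dx":0.00,"dy":0.02,"dz":0.57,"ax":-0.01,"ay":0.02,"az":-0.03,"jaw":0},{"dx":0.00,"dy":0.02,"dz":0.57,"ax":-0.01,"ay":0.02,"az":-0.03,"jaw":0}]
```

View pics/w8.png

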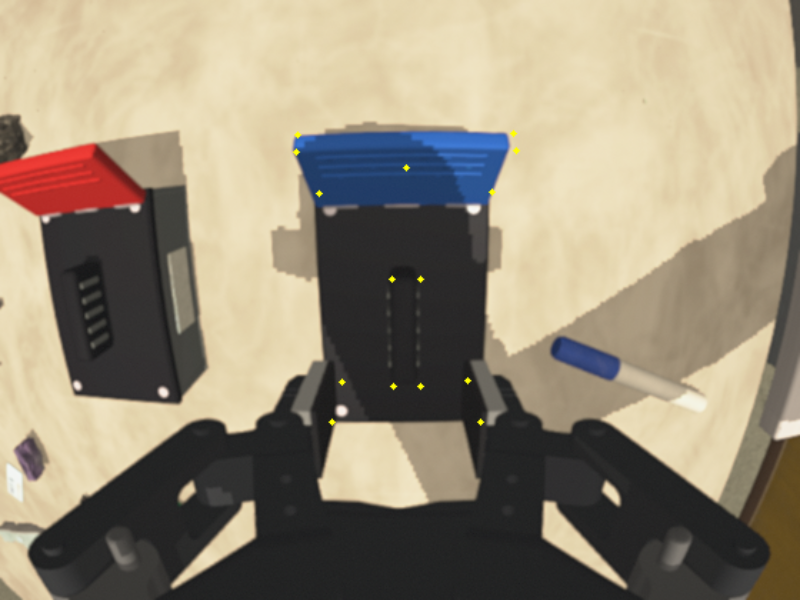

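>>> jog_arm(plan=[{"dx":0,"dy":0.01,"dz":0.57,"ax":-0.01,"ay":0.02,"az":-0.03,"jaw":0},{"dx":0,"dy":0.01,"dz":0.57,"ax":-0.01,"ay":0.02,"az":-0.03,"jaw":0},{"dx":0,"dy":0.01,"dz":0.4,"ax":-0.01,"ay":0.02,"az":-0.03,"jaw":0},{"dx":0,"dy":0,"dz":0,"ax":0,"ay":0,"az":0,"jaw":0}])

```text
clock: 15.25
tcp_pos: [495.3, 24.2, 66.4]
orientation: [-0.006, 0.713, -0.701, 0.006]
force: [1.0, 0.4, 0.0]
grip_width: 0.503
```

```bash
python3 - <<'E'
from lift import *
pose=(487.8,23.5,1.584)
bar(pose,53,0,step=24)
p,R,s=cur(); im=manip.snapshot("wrist"); overlay(p,R,pose,im); cv2.imwrite("pics/w9.png",cv2.resize(im,(800,600)))
E
```

```text
err tool [ 0.543  7.763 13.281] rot [-0.017  0.001  0.003] 15.25 [0.976 0.417 0.022] [ 0.38   0.356 -0.531  0.009 -0.668 -0.371] 0.5029941232971258
1
[{"dx":0.01,"dy":0.19,"dz":0.33,"ax":-0.14,"ay":0.01,"az":0.03,"jaw":0}]
```

View pics/w9.png

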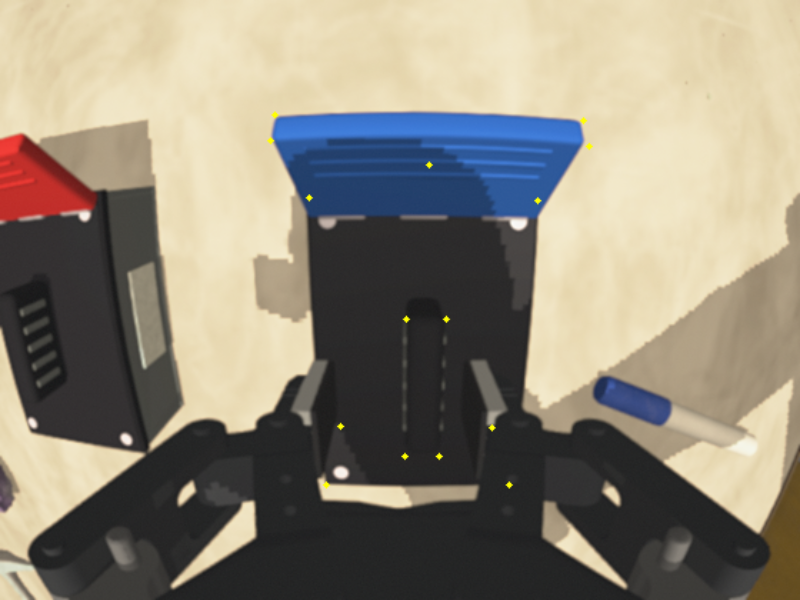

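>>> jog_arm(plan=[{"dx":0.01,"dy":0.18,"dz":0.02,"ax":-0.1,"ay":0,"az":0.02,"jaw":0},{"dx":0,"dy":0.02,"dz":0.15,"ax":-0.04,"ay":0,"az":0,"jaw":0},{"dx":0,"dy":0.02,"dz":0.14,"ax":0,"ay":0,"az":0,"jaw":0},{"dx":0,"dy":0,"dz":0,"ax":0,"ay":0,"az":0,"jaw":0}])

```text
clock: 15.7
tcp_pos: [490.0, 24.6, 58.9]
orientation: [-0.005, 0.712, -0.702, 0.002]
force: [0.2, -0.1, 0.3]
grip_width: 0.501
```

```bash
python3 - <<'E'
from lift import *
pose=(487.8,23.5,1.584)
bar(pose,53,0,step=24)
E
```

```text
err tool [1.104 2.265 5.836] rot [-0.01   0.004  0.001] 15.7 [ 0.175 -0.071  0.311] [ 0.382  0.363 -0.543 -0.    -0.654 -0.367] 0.5009116681479647
1
[{"dx":0.03,"dy":0.06,"dz":0.15,"ax":-0.08,"ay":0.03,"az":0.01,"jaw":0}]
```

>>> jog_arm(plan=[{"dx":0.03,"dy":0.07,"dz":0.15,"ax":-0.08,"ay":0.03,"az":0.01,"jaw":0},{"dx":0,"dy":0.02,"dz":0.04,"ax":-0.02,"ay":0,"az":0,"jaw":0},{"dx":0,"dy":0,"dz":0,"ax":0,"ay":0,"az":0,"jaw":0}])

```text
clock: 16.0
tcp_pos: [486.4, 23.4, 50.8]
orientation: [0.001, 0.712, -0.702, -0.001]
force: [0.3, -0.0, -0.4]
grip_width: 0.502
```

```bash
python3 - <<'E'
from lift import *
pose=(487.8,23.5,1.584)
bar(pose,53,0,step=24)
E
```

```text
err tool [-0.111 -1.421 -2.166] rot [ 0.003  0.    -0.   ] 16.0 [ 0.296 -0.005 -0.442] [ 0.382  0.377 -0.55  -0.002 -0.647 -0.367] 0.501574345086286
1
[{"dx":-0.00,"dy":-0.04,"dz":-0.05,"ax":0.02,"ay":0.00,"az":-0.00,"jaw":0}]
```

>>> jog_arm(plan=[{"dx":0,"dy":-0.03,"dz":-0.07,"ax":0.02,"ay":0,"az":0,"jaw":0},{"dx":0,"dy":0,"dz":0,"ax":0,"ay":0,"az":0,"jaw":0.4},{"dx":0,"dy":0,"dz":0,"ax":0,"ay":0,"az":0,"jaw":0.6},{"dx":0,"dy":0,"dz":0,"ax":0,"ay":0,"az":0,"jaw":1},{"dx":0,"dy":0,"dz":0,"ax":0,"ay":0,"az":0,"jaw":1},{"dx":0,"dy":0,"dz":0,"ax":0,"ay":0,"az":0,"jaw":1}])

```text
clock: 16.6
tcp_pos: [487.2, 23.3, 53.9]
orientation: [0.0, 0.712, -0.702, -0.0]
force: [-0.2, -0.3, 0.1]
grip_width: 0.127
```

```bash
python3 - <<'E'
from lift import *
pose=(487.8,23.5,1.584)
bar(pose,53,0,step=24)
st(0,0,0)
# trays from top silhouettes
im=manip.snapshot("top"); cv2.imwrite("pics/top1.png",im)
for n in("tray_yellow","tray_green"):
    for q in manip.silhouettes(n,"top")[:1]:
        m=q['pixels'].astype(np.uint8); c,_=cv2.findContours(m,0,2); c=max(c,key=cv2.contourArea)
        r=cv2.minAreaRect(c); b=cv2.boxPoints(r); W=np.array([atz("top",x,14) for x in b]); print(n,q['confidence'],r); print(W[:,:2],W.mean(0),[np.linalg.norm(W[i]-W[i-1]) for i in range(4)],[np.degrees(np.arctan2(*(W[i]-W[i-1])[1::-1])) for i in range(4)])
E
```

```text
err tool [-0.172 -0.555  0.868] rot [0.001 0.    0.   ] 16.6 [-0.152 -0.268  0.064] [ 0.381  0.372 -0.547 -0.001 -0.653 -0.367] 0.1268945387309613
1
[{"dx":-0.00,"dy":-0.01,"dz":0.02,"ax":0.01,"ay":0.00,"az":0.00,"jaw":0}]
[487.248  23.32   53.869] [-0.152 -0.268  0.064] [-0.011  0.071  0.04 ] 0.1268945387309613 [ -0.084 -31.966  12.546   2.766   0.036  -0.052] 16.6
tray_yellow 0.73 ((142.80247497558594, 240.33140563964844), (42.13206481933594, 59.997528076171875), 85.48600769042969)
[[597.228 428.755]
 [611.556 272.755]
 [502.21  259.733]
 [488.246 414.024]] [549.81  343.817  14.   ] [np.float64(109.97389977615819), np.float64(156.6559860557255), np.float64(110.11806398811612), np.float64(154.92088675853887)] [np.float64(7.697901044659846), np.float64(-84.75264001931268), np.float64(-173.2087302452122), np.float64(95.17163213143921)]
tray_green 0.75 ((397.0129699707031, 240.56692504882812), (60.272056579589844, 42.76815414428711), 7.431407928466797)
[[ 510.849 -233.814]
 [ 621.899 -249.639]
 [ 603.232 -406.524]
 [ 492.556 -388.943]] [ 557.134 -319.73    14.   ] [np.float64(156.20381522509618), np.float64(112.1727933157245), np.float64(157.99147263481845), np.float64(112.06401914383528)] [np.float64(83.27490648545265), np.float64(-8.110363992043727), np.float64(-96.78542105817161), np.float64(170.97386426459715)]
```

```bash
python3 - <<'E'
import cv2,numpy as np
im=cv2.imread("pics/top0.png")
a=cv2.resize(im[210:272,105:183],None,fx=5,fy=5,interpolation=cv2.INTER_CUBIC);b=cv2.resize(im[210:272,358:436],None,fx=5,fy=5,interpolation=cv2.INTER_CUBIC)
im=cv2.imread("pics/scene0.png")
c=cv2.resize(im[265:325,145:235],None,fx=4,fy=4,interpolation=cv2.INTER_CUBIC);d=cv2.resize(im[180:225,325:405],None,fx=5,fy=5,interpolation=cv2.INTER_CUBIC)
o=np.zeros((560,790,3),np.uint8)
o[:310,:390]=a;o[:310,400:790]=cv2.convertScaleAbs(b,alpha=1.6);o[315:555,:360]=c;o[315:540,390:790]=d
cv2.imwrite("pics/trays.png",o)
E
```

```text
(no output)
```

View pics/trays.png

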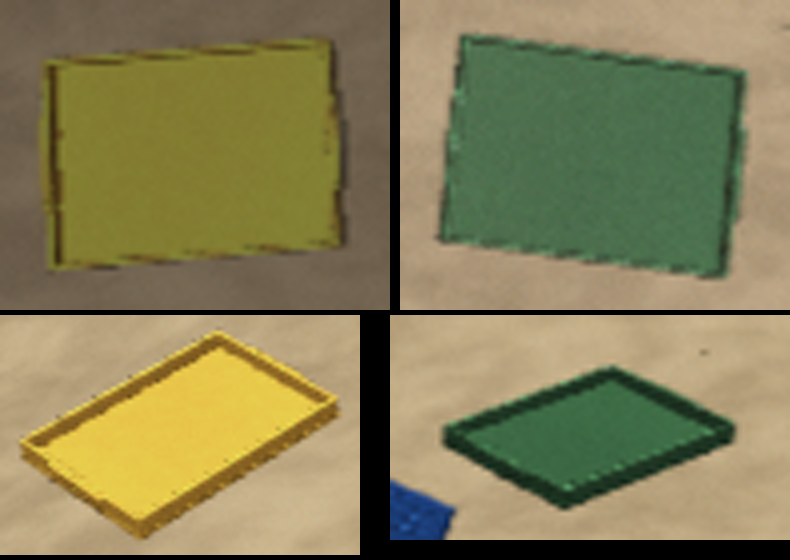

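```bash
cat > tray.py <<'E'
from h import *
from scipy.optimize import least_squares
np.set_printoptions(precision=3,suppress=True)
K=[(75,-55,14),(-75,-55,14),(-75,55,14),(75,55,14)]
def P(px,f,o): return [(o[0]+x/f-.4,o[1]+y/f-.4) for x,y in px]
D=dict(yellow=dict(top=P([(42,62),(330,38),(343,245),(52,270)],5,(105,210)),scene=P([(20,128),(218,17),(338,87),(140,208)],4,(145,265))),
green=dict(top=P([(61,35),(346,70),(324,277),(41,240)],5,(358,210)),scene=P([(55,115),(223,52),(345,117),(175,180)],5,(325,180))))
for n,d in D.items():
  for cams in(("top",),("scene",),("top","scene")):
    f=lambda p:np.ravel([proj(c,pt(p,X))-np.array(uv) for c in cams for X,uv in zip(K,d[c])])
    r=least_squares(f,[550,0,1.57]); print(n,cams,r.x,np.abs(r.fun).max())
E
python3 tray.py
```

```text
yellow ('top',) [549.774 343.422   1.67 ] 0.3790364612748931
yellow ('scene',) [547.642 348.611   1.665] 0.5105043113549073
yellow ('top', 'scene') [549.61  345.8     1.667] 1.413797575115609
green ('top',) [ 556.763 -317.589    1.454] 0.46685848915876704
green ('scene',) [ 551.501 -310.249    1.444] 0.727237978346011
green ('top', 'scene') [ 556.143 -316.647    1.451] 1.9285306852732162
```

>>> jog_arm(plan=[{"dx":0,"dy":0,"dz":-0.15,"ax":0,"ay":0,"az":0,"jaw":1},{"dx":0,"dy":0,"dz":-0.25,"ax":0,"ay":0,"az":0,"jaw":1},{"dx":0,"dy":0,"dz":-0.4,"ax":0,"ay":0,"az":0,"jaw":1},{"dx":0,"dy":0,"dz":-0.5,"ax":0,"ay":0,"az":0,"jaw":1},{"dx":0,"dy":0,"dz":-0.5,"ax":0,"ay":0,"az":0,"jaw":1},{"dx":0,"dy":0,"dz":-0.4,"ax":0,"ay":0,"az":0,"jaw":1},{"dx":0,"dy":0,"dz":-0.2,"ax":0,"ay":0,"az":0,"jaw":1}])

```text
clock: 17.45
tcp_pos: [478.5, 21.2, 147.0]
orientation: [0.01, 0.709, -0.705, -0.008]
force: [0.6, 1.1, -9.1]
grip_width: 0.126
```

```bash
python3 - <<'E'
from lift import *
st(0,0,0)
bar((549.1,345,1.668),155,1,step=28)
p,R,s=cur(); im=manip.snapshot("wrist"); overlay(p,R,(487.8,23.5,1.584),im); cv2.imwrite("pics/w10.png",im)
im=manip.snapshot("scene"); cv2.imwrite("pics/s10.png",im)
E
```

```text
[478.487  21.208 147.018] [ 0.586  1.098 -9.088] [ 0.041 -0.206  0.023] 0.12572071696443812 [ -0.091 -32.067  18.108   4.555  -0.198  -0.   ] 17.45
err tool [-323.302  -72.471  -10.739] rot [ 0.025 -0.002 -0.091] 17.45 [ 0.586  1.098 -9.088] [ 0.38   0.235 -0.443 -0.008 -0.917 -0.369] 0.12572071696443812
12
[{"dx":-0.67,"dy":-0.15,"dz":-0.02,"ax":0.02,"ay":-0.00,"az":-0.06,"jaw":1},{"dx":-0.67,"dy":-0.16,"dz":-0.02,"ax":0.02,"ay":-0.00,"az":-0.06,"jaw":1},{"dx":-0.67,"dy":-0.16,"dz":-0.02,"ax":0.02,"ay":-0.00,"az":-0.06,"jaw":1},{"dx":-0.67,"dy":-0.17,"dz":-0.02,"ax":0.02,"ay":-0.00,"az":-0.06,"jaw":1},{"dx":-0.67,"dy":-0.17,"dz":-0.02,"ax":0.02,"ay":-0.00,"az":-0.06,"jaw":1},{"dx":-0.67,"dy":-0.18,"dz":-0.02,"ax":0.02,"ay":-0.00,"az":-0.06,"jaw":1},{"dx":-0.67,"dy":-0.18,"dz":-0.02,"ax":0.02,"ay":-0.00,"az":-0.06,"jaw":1},{"dx":-0.66,"dy":-0.19,"dz":-0.02,"ax":0.02,"ay":-0.00,"az":-0.06,"jaw":1},{"dx":-0.66,"dy":-0.19,"dz":-0.02,"ax":0.02,"ay":-0.00,"az":-0.06,"jaw":1},{"dx":-0.66,"dy":-0.20,"dz":-0.02,"ax":0.02,"ay":-0.00,"az":-0.06,"jaw":1},{"dx":-0.66,"dy":-0.20,"dz":-0.02,"ax":0.02,"ay":-0.00,"az":-0.06,"jaw":1},{"dx":-0.66,"dy":-0.21,"dz":-0.02,"ax":0.02,"ay":-0.00,"az":-0.06,"jaw":1}]
```

View pics/s10.png

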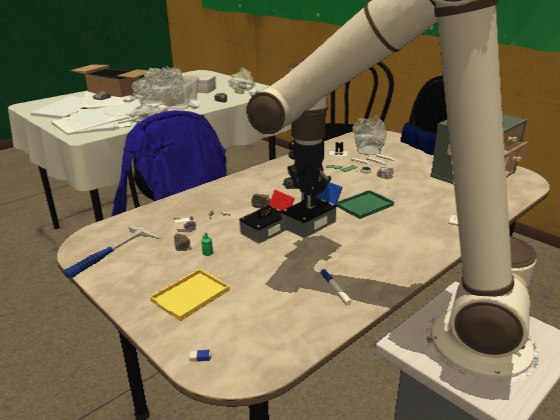

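View pics/w10.png

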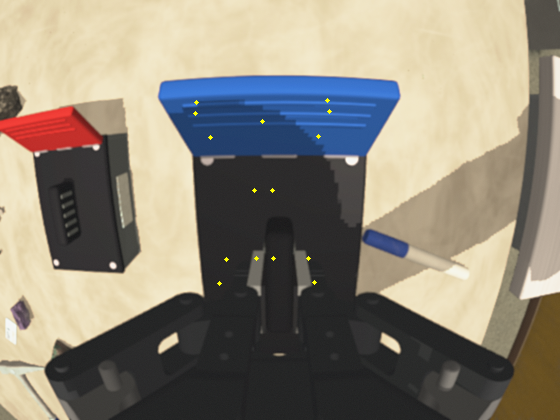

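>>> jog_arm(plan=[{"dx":-0.3,"dy":-0.07,"dz":-0.05,"ax":0.05,"ay":0,"az":-0.06,"jaw":1},{"dx":-0.5,"dy":-0.12,"dz":-0.05,"ax":0.05,"ay":0,"az":-0.06,"jaw":1},{"dx":-0.65,"dy":-0.16,"dz":-0.03,"ax":0.02,"ay":0,"az":-0.06,"jaw":1},{"dx":-0.65,"dy":-0.17,"dz":-0.02,"ax":0.02,"ay":0,"az":-0.06,"jaw":1},{"dx":-0.65,"dy":-0.17,"dz":-0.02,"ax":0.02,"ay":0,"az":-0.06,"jaw":1},{"dx":-0.65,"dy":-0.18,"dz":-0.02,"ax":0.02,"ay":0,"az":-0.06,"jaw":1},{"dx":-0.65,"dy":-0.18,"dz":-0.02,"ax":0.02,"ay":0,"az":-0.06,"jaw":1},{"dx":-0.65,"dy":-0.19,"dz":-0.02,"ax":0.02,"ay":0,"az":-0.06,"jaw":1},{"dx":-0.65,"dy":-0.19,"dz":-0.02,"ax":0.02,"ay":0,"az":-0.06,"jaw":1},{"dx":-0.65,"dy":-0.2,"dz":-0.02,"ax":0.02,"ay":0,"az":-0.06,"jaw":1},{"dx":-0.6,"dy":-0.2,"dz":-0.02,"ax":0,"ay":0,"az":-0.06,"jaw":1},{"dx":-0.5,"dy":-0.15,"dz":0,"ax":0,"ay":0,"az":-0.06,"jaw":1},{"dx":-0.3,"dy":-0.1,"dz":0,"ax":0,"ay":0,"az":0,"jaw":1},{"dx":0,"dy":0,"dz":0,"ax":0,"ay":0,"az":0,"jaw":1}])

```text
clock: 18.95
tcp_pos: [536.9, 335.5, 131.7]
orientation: [0.016, 0.739, -0.673, -0.004]
force: [0.0, -1.3, -8.5]
grip_width: 0.129
```

```bash
python3 - <<'E'
from lift import *
st(0,0,0)
bar((549.1,345,1.668),140,1,step=28)
p,R,s=cur(); im=manip.snapshot("wrist"); overlay(p,R,(549.6,345.3,1.668),im,[(75,-55,14),(-75,-55,14),(-75,55,14),(75,55,14)]); cv2.imwrite("pics/w11.png",cv2.resize(im,(800,600)))
E
```

```text
[536.914 335.481 131.707] [ 0.037 -1.277 -8.498] [ 0.021 -0.092  0.052] 0.12895596255180541 [  0.438 -47.637  20.157   4.869  -0.107  -0.028] 18.95
err tool [ -8.206 -12.782  -8.784] rot [ 0.028 -0.015 -0.003] 18.95 [ 0.037 -1.277 -8.498] [ 0.81   0.494 -0.075 -0.008 -1.032 -0.712] 0.12895596255180541
1
[{"dx":-0.21,"dy":-0.32,"dz":-0.22,"ax":0.24,"ay":-0.13,"az":-0.03,"jaw":1}]
```

View pics/w11.png

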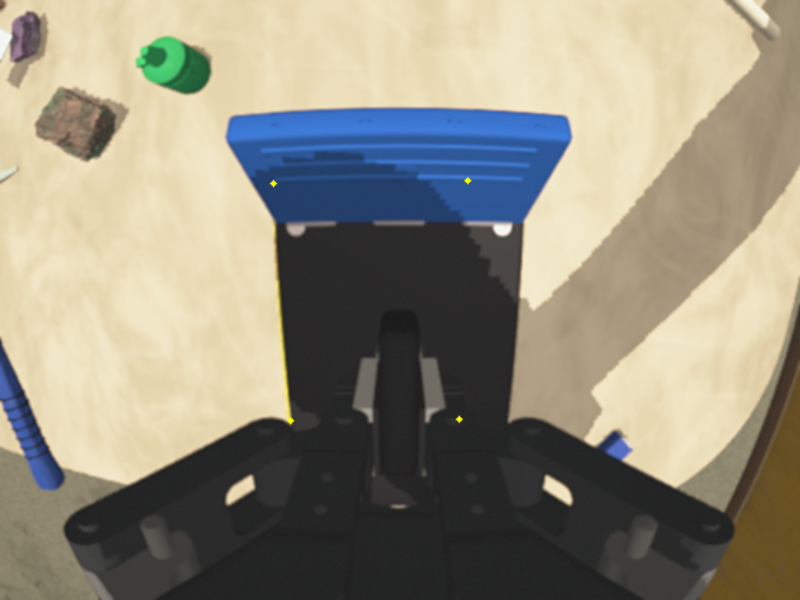

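>>> jog_arm(plan=[{"dx":-0.11,"dy":-0.16,"dz":0,"ax":0.12,"ay":-0.07,"az":0,"jaw":1},{"dx":-0.1,"dy":-0.16,"dz":0,"ax":0.12,"ay":-0.06,"az":0,"jaw":1},{"dx":0,"dy":0,"dz":0,"ax":0,"ay":0,"az":0,"jaw":1}])

```text
clock: 19.3
tcp_pos: [548.0, 342.0, 129.5]
orientation: [0.002, 0.739, -0.674, 0.0]
force: [-0.7, -0.5, -9.4]
grip_width: 0.129
```

```bash
python3 - <<'E'
from lift import *
bar((549.1,345,1.668),85,1,step=15)
p,R,s=cur(); im=manip.snapshot("wrist"); overlay(p,R,(549.6,345.3,1.668),im,[(75,-55,14),(-75,-55,14),(-75,55,14),(75,55,14)]); cv2.imwrite("pics/w12.png",cv2.resize(im,(800,600)))
im=manip.snapshot("scene"); cv2.imwrite("pics/s12.png",cv2.resize(im[200:330,120:280],None,fx=4.5,fy=4.5,interpolation=cv2.INTER_CUBIC))
E
```

```text
err tool [-2.964 -1.459 44.451] rot [ 0.002 -0.002 -0.006] 19.3 [-0.696 -0.5   -9.367] [ 0.808  0.503 -0.069  0.    -1.002 -0.717] 0.12925702614941276
3
[{"dx":-0.02,"dy":-0.01,"dz":0.37,"ax":0.01,"ay":-0.01,"az":-0.02,"jaw":1},{"dx":-0.02,"dy":-0.01,"dz":0.37,"ax":0.01,"ay":-0.01,"az":-0.02,"jaw":1},{"dx":-0.02,"dy":-0.01,"dz":0.37,"ax":0.01,"ay":-0.01,"az":-0.02,"jaw":1}]
```

View pics/s12.png

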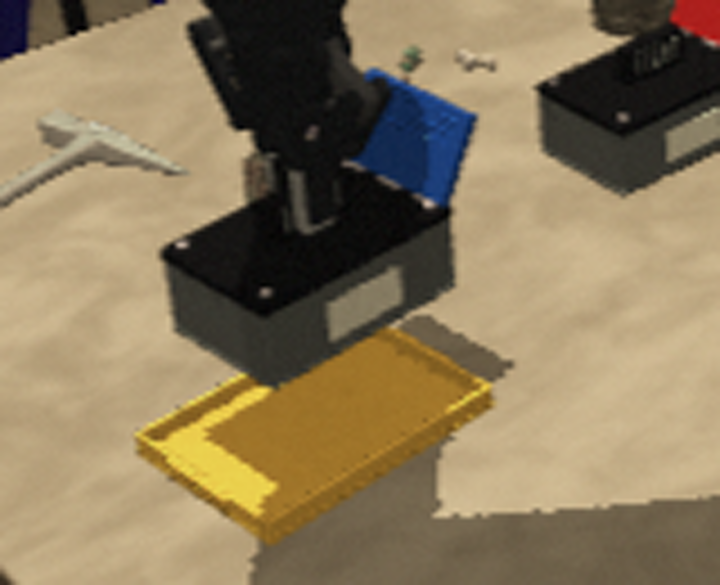

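View pics/w12.png

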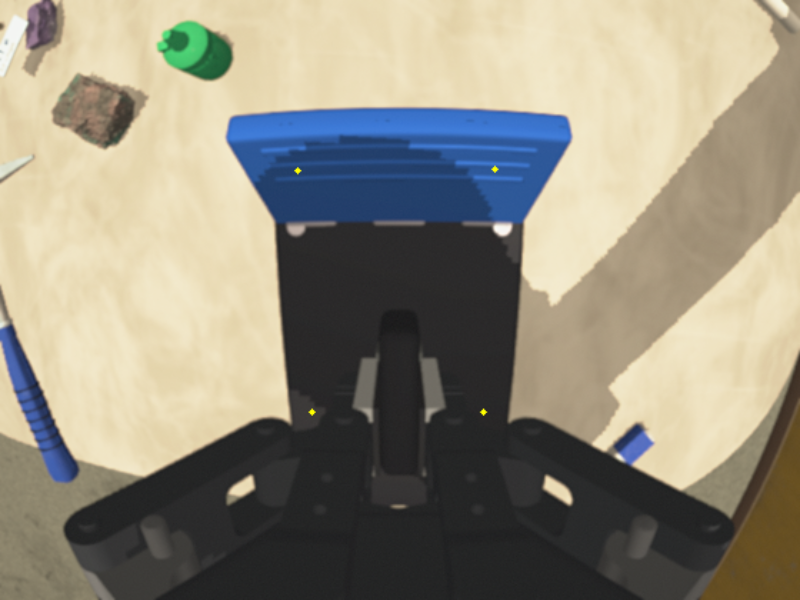

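>>> jog_arm(plan=[{"dx":-0.02,"dy":0,"dz":0.25,"ax":0.01,"ay":-0.01,"az":-0.02,"jaw":1},{"dx":-0.02,"dy":0.02,"dz":0.3,"ax":0.01,"ay":-0.01,"az":-0.02,"jaw":1},{"dx":-0.02,"dy":0.02,"dz":0.3,"ax":0,"ay":0,"az":-0.02,"jaw":1},{"dx":0,"dy":0,"dz":0.1,"ax":0,"ay":0,"az":0,"jaw":1},{"dx":0,"dy":0,"dz":0,"ax":0,"ay":0,"az":0,"jaw":1}])

```text
clock: 19.9
tcp_pos: [544.5, 342.3, 87.6]
orientation: [0.002, 0.741, -0.672, -0.001]
force: [0.2, -0.2, -7.8]
grip_width: 0.127
```

```bash
python3 - <<'E'
from lift import *
bar((549.1,345,1.668),57.5,1,step=8)
im=manip.snapshot("top"); cv2.imwrite("pics/t13.png",cv2.resize(im[190:290,85:205],None,fx=5,fy=5,interpolation=cv2.INTER_CUBIC))
im=manip.snapshot("scene"); cv2.imwrite("pics/s13.png",cv2.resize(im[200:330,120:280],None,fx=4.5,fy=4.5,interpolation=cv2.INTER_CUBIC))
E
```

```text
err tool [-2.299 -4.92  30.045] rot [ 0.003 -0.002  0.   ] 19.9 [ 0.172 -0.236 -7.805] [ 0.812  0.542 -0.119 -0.001 -0.913 -0.714] 0.12668320511931322
4
[{"dx":-0.01,"dy":-0.03,"dz":0.19,"ax":0.01,"ay":-0.00,"az":0.00,"jaw":1},{"dx":-0.01,"dy":-0.03,"dz":0.19,"ax":0.01,"ay":-0.00,"az":0.00,"jaw":1},{"dx":-0.01,"dy":-0.03,"dz":0.19,"ax":0.01,"ay":-0.00,"az":0.00,"jaw":1},{"dx":-0.01,"dy":-0.03,"dz":0.19,"ax":0.01,"ay":-0.00,"az":0.00,"jaw":1}]
```

View pics/s13.png

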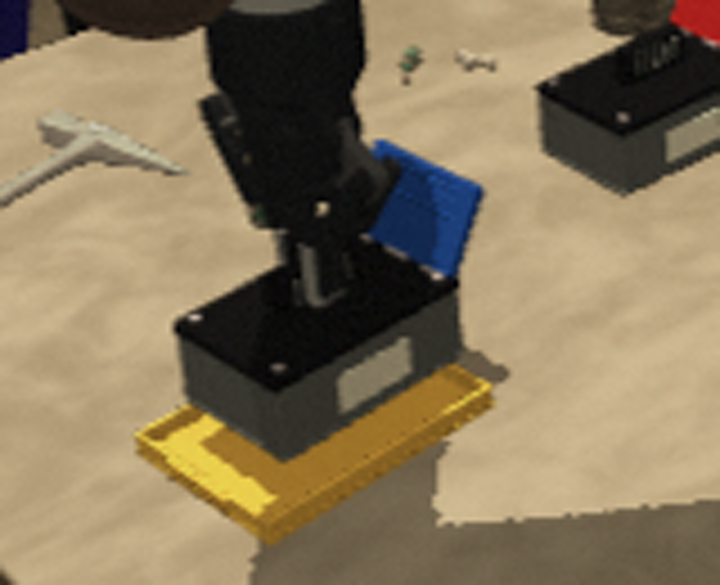

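View pics/t13.png

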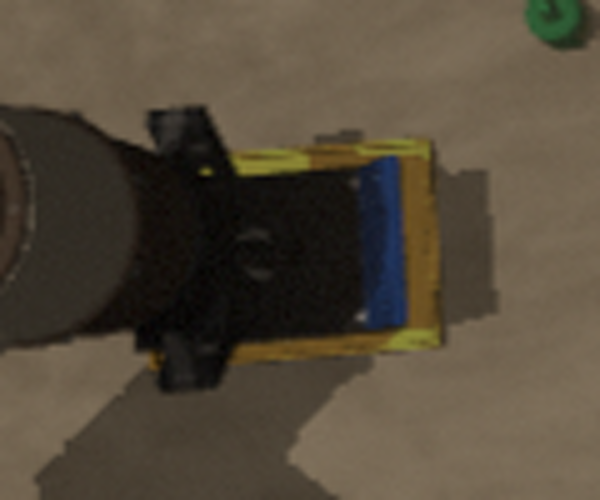

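>>> jog_arm(plan=[{"dx":-0.03,"dy":-0.07,"dz":0.1,"ax":0.01,"ay":0,"az":0,"jaw":1},{"dx":-0.03,"dy":-0.06,"dz":0.15,"ax":0.01,"ay":0,"az":0,"jaw":1},{"dx":0,"dy":0,"dz":0.12,"ax":0,"ay":0,"az":0,"jaw":1},{"dx":0,"dy":0,"dz":0,"ax":0,"ay":0,"az":0,"jaw":1}])

```text
clock: 20.4
tcp_pos: [551.3, 346.7, 73.8]
orientation: [-0.002, 0.741, -0.672, 0.001]
force: [-0.2, -0.3, -8.7]
grip_width: 0.129
```

```bash
python3 - <<'E'
from lift import *
bar((549.1,345,1.668),57.5,1,step=5)
E
```

```text
err tool [ 1.506  2.457 16.331] rot [-0.003  0.001  0.001] 20.4 [-0.233 -0.33  -8.744] [ 0.81   0.566 -0.117  0.002 -0.885 -0.713] 0.12853840977499473
4
[{"dx":0.01,"dy":0.02,"dz":0.10,"ax":-0.01,"ay":0.00,"az":0.00,"jaw":1},{"dx":0.01,"dy":0.02,"dz":0.10,"ax":-0.01,"ay":0.00,"az":0.00,"jaw":1},{"dx":0.01,"dy":0.02,"dz":0.10,"ax":-0.01,"ay":0.00,"az":0.00,"jaw":1},{"dx":0.01,"dy":0.02,"dz":0.10,"ax":-0.01,"ay":0.00,"az":0.00,"jaw":1}]
```

>>> jog_arm(plan=[{"dx":0.01,"dy":0.02,"dz":0.1,"ax":-0.01,"ay":0,"az":0,"jaw":1},{"dx":0.01,"dy":0.02,"dz":0.1,"ax":-0.01,"ay":0,"az":0,"jaw":1},{"dx":0.01,"dy":0.01,"dz":0.1,"ax":0,"ay":0,"az":0,"jaw":1},{"dx":0,"dy":0,"dz":0,"ax":0,"ay":0,"az":0,"jaw":1}])

```text
clock: 20.8
tcp_pos: [549.3, 345.1, 60.8]
orientation: [-0.0, 0.741, -0.672, -0.0]
force: [0.4, -0.2, -8.4]
grip_width: 0.124
```

```bash
python3 - <<'E'
from lift import *
bar((549.1,345,1.668),57.0,1,step=3)
E
```

```text
err tool [0.112 0.219 3.81 ] rot [-0.     0.001  0.   ] 20.8 [ 0.439 -0.166 -8.438] [ 0.81   0.578 -0.132 -0.001 -0.859 -0.712] 0.12418853379503071
2
[{"dx":0.00,"dy":0.00,"dz":0.05,"ax":-0.00,"ay":0.00,"az":0.00,"jaw":1},{"dx":0.00,"dy":0.00,"dz":0.05,"ax":-0.00,"ay":0.00,"az":0.00,"jaw":1}]
```

>>> jog_arm(plan=[{"dx":0,"dy":0,"dz":0.05,"ax":0,"ay":0,"az":0,"jaw":1},{"dx":0,"dy":0,"dz":0.04,"ax":0,"ay":0,"az":0,"jaw":1},{"dx":0,"dy":0,"dz":0.02,"ax":0,"ay":0,"az":0,"jaw":1},{"dx":0,"dy":0,"dz":0,"ax":0,"ay":0,"az":0,"jaw":1}])

```text
clock: 21.2
tcp_pos: [549.7, 345.5, 57.2]
orientation: [-0.001, 0.741, -0.672, 0.0]
force: [-0.4, -0.3, -8.6]
grip_width: 0.126
```

```bash
python3 - <<'E'
from lift import *
bar((549.1,345,1.668),57.0,1,step=3)
im=manip.snapshot("scene"); cv2.imwrite("pics/s14.png",cv2.resize(im[200:330,120:280],None,fx=4.5,fy=4.5,interpolation=cv2.INTER_CUBIC))
E
```

```text
err tool [0.42  0.636 0.185] rot [-0.002  0.001  0.001] 21.2 [-0.411 -0.251 -8.611] [ 0.81   0.583 -0.135  0.    -0.851 -0.712] 0.12591623556328194
1
[{"dx":0.01,"dy":0.02,"dz":0.00,"ax":-0.01,"ay":0.01,"az":0.01,"jaw":1}]
```

View pics/s14.png

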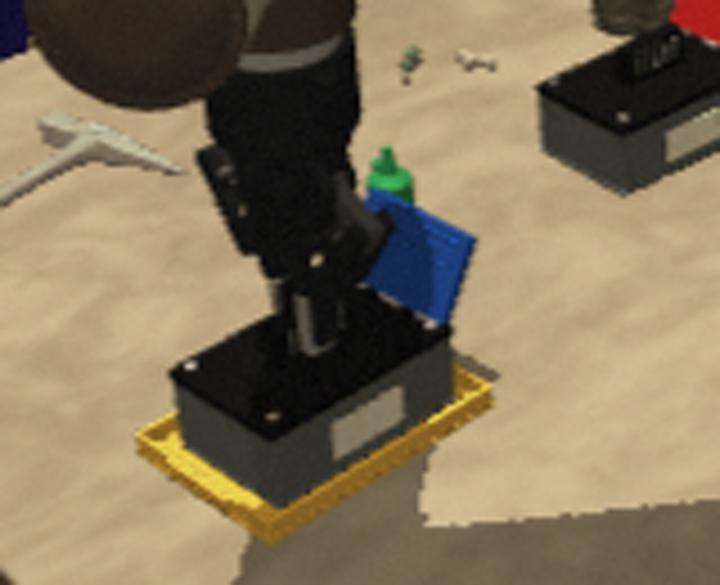

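>>> jog_arm(plan=[{"dx":0,"dy":0.01,"dz":0.04,"ax":0,"ay":0,"az":0,"jaw":1},{"dx":0,"dy":0,"dz":0.02,"ax":0,"ay":0,"az":0,"jaw":1},{"dx":0,"dy":0,"dz":0,"ax":0,"ay":0,"az":0,"jaw":1}])

```text
clock: 21.55
tcp_pos: [549.8, 345.7, 57.0]
orientation: [-0.002, 0.741, -0.671, 0.001]
force: [-0.1, -0.4, -8.0]
grip_width: 0.125
```

>>> jog_arm(plan=[{"dx":0,"dy":0.01,"dz":0.05,"ax":0,"ay":0,"az":0,"jaw":1},{"dx":0,"dy":0,"dz":0.05,"ax":0,"ay":0,"az":0,"jaw":1}])

```text
clock: 21.75
tcp_pos: [549.9, 345.8, 56.9]
orientation: [-0.002, 0.742, -0.671, 0.001]
force: [-5.9, -2.1, 5.6]
grip_width: 0.128
```

```bash
python3 - <<'E'
from lift import *
bar((549.1,345,1.668),57.0,1,step=3)
E
```

```text
err tool [ 0.68   0.845 -0.099] rot [-0.005  0.001  0.003] 21.75 [-5.863 -2.051  5.606] [ 0.811  0.582 -0.138  0.003 -0.846 -0.713] 0.12802041134786327
1
[{"dx":0.02,"dy":0.02,"dz":-0.00,"ax":-0.04,"ay":0.01,"az":0.02,"jaw":1}]
```

Contact with the tray floor (force now +5.6 N upward). Release and retreat straight up.

>>> jog_arm(plan=[{"dx":0,"dy":0,"dz":-0.01,"ax":0,"ay":0,"az":0,"jaw":0.6},{"dx":0,"dy":0,"dz":0,"ax":0,"ay":0,"az":0,"jaw":0.2},{"dx":0,"dy":0,"dz":0,"ax":0,"ay":0,"az":0,"jaw":0},{"dx":0,"dy":0,"dz":0,"ax":0,"ay":0,"az":0,"jaw":0},{"dx":0,"dy":0,"dz":-0.3,"ax":0,"ay":0,"az":0,"jaw":0},{"dx":0,"dy":0,"dz":-0.7,"ax":0,"ay":0,"az":0,"jaw":0},{"dx":0,"dy":0,"dz":-0.9,"ax":0,"ay":0,"az":0,"jaw":0},{"dx":0,"dy":0,"dz":-0.9,"ax":0,"ay":0,"az":0,"jaw":0}])

```text
clock: 22.55
tcp_pos: [551.0, 346.3, 173.2]
orientation: [-0.004, 0.742, -0.67, 0.003]
force: [0.4, 0.7, 1.4]
grip_width: 0.499
```

```bash
python3 - <<'E'
from lift import *
p,R,s=cur(); im=manip.snapshot("wrist"); overlay(p,R,(549.6,345.3,1.668),im,[(75,-55,14),(-75,-55,14),(-75,55,14),(75,55,14),(60,40,53),(60,-40,53)]); cv2.imwrite("pics/w15.png",cv2.resize(im,(800,600)))
bar((655.5,18.8,1.583),155,0,step=36)
E
```

```text
err tool [338.524 -65.947  25.239] rot [-0.021  0.009  0.092] 22.6 [0.476 1.143 5.479] [ 0.811  0.459 -0.006  0.009 -1.084 -0.712] 0.49715606123102346
10
[{"dx":0.85,"dy":-0.16,"dz":0.06,"ax":-0.02,"ay":0.01,"az":0.08,"jaw":0},{"dx":0.84,"dy":-0.17,"dz":0.06,"ax":-0.02,"ay":0.01,"az":0.08,"jaw":0},{"dx":0.84,"dy":-0.18,"dz":0.06,"ax":-0.02,"ay":0.01,"az":0.08,"jaw":0},{"dx":0.84,"dy":-0.19,"dz":0.06,"ax":-0.02,"ay":0.01,"az":0.08,"jaw":0},{"dx":0.84,"dy":-0.20,"dz":0.06,"ax":-0.02,"ay":0.01,"az":0.08,"jaw":0},{"dx":0.84,"dy":-0.20,"dz":0.06,"ax":-0.02,"ay":0.01,"az":0.08,"jaw":0},{"dx":0.84,"dy":-0.21,"dz":0.07,"ax":-0.02,"ay":0.01,"az":0.08,"jaw":0},{"dx":0.83,"dy":-0.22,"dz":0.07,"ax":-0.02,"ay":0.01,"az":0.08,"jaw":0},{"dx":0.83,"dy":-0.23,"dz":0.07,"ax":-0.02,"ay":0.01,"az":0.08,"jaw":0},{"dx":0.83,"dy":-0.24,"dz":0.07,"ax":-0.02,"ay":0.01,"az":0.08,"jaw":0}]
```

View pics/w15.png

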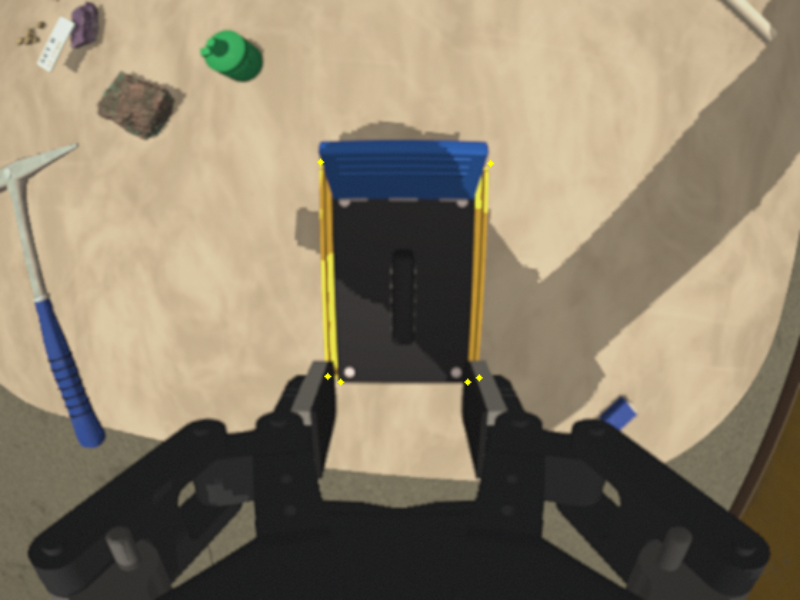

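>>> jog_arm(plan=[{"dx":0.85,"dy":-0.16,"dz":0.03,"ax":-0.02,"ay":0.01,"az":0.08,"jaw":0},{"dx":0.84,"dy":-0.17,"dz":0.03,"ax":-0.02,"ay":0.01,"az":0.08,"jaw":0},{"dx":0.84,"dy":-0.18,"dz":0.06,"ax":-0.02,"ay":0.01,"az":0.08,"jaw":0},{"dx":0.84,"dy":-0.19,"dz":0.06,"ax":-0.02,"ay":0.01,"az":0.08,"jaw":0},{"dx":0.84,"dy":-0.2,"dz":0.06,"ax":-0.02,"ay":0.01,"az":0.08,"jaw":0},{"dx":0.84,"dy":-0.2,"dz":0.06,"ax":-0.02,"ay":0.01,"az":0.08,"jaw":0},{"dx":0.84,"dy":-0.21,"dz":0.07,"ax":-0.02,"ay":0.01,"az":0.08,"jaw":0},{"dx":0.83,"dy":-0.22,"dz":0.07,"ax":-0.02,"ay":0.01,"az":0.08,"jaw":0},{"dx":0.83,"dy":-0.23,"dz":0.07,"ax":-0.02,"ay":0.01,"az":0.08,"jaw":0},{"dx":0.83,"dy":-0.24,"dz":0.07,"ax":-0.02,"ay":0.01,"az":0.08,"jaw":0},{"dx":0,"dy":0,"dz":0,"ax":0,"ay":0,"az":0,"jaw":0}])

```text
clock: 23.7
tcp_pos: [664.7, 10.4, 171.6]
orientation: [-0.011, 0.711, -0.703, 0.005]
force: [-0.5, 0.1, 0.1]
grip_width: 0.499
```

```bash
python3 - <<'E'
from lift import *
pose=(656,18.8,1.583)
bar(pose,110,0,step=24)
p,R,s=cur(); im=manip.snapshot("wrist"); overlay(p,R,pose,im); cv2.imwrite("pics/w16.png",cv2.resize(im,(800,600)))
E
```

```text
err tool [-8.033  9.926 61.497] rot [-0.022  0.008 -0.002] 23.7 [-0.5    0.109  0.11 ] [ 0.257  0.484  0.014 -0.003 -1.078 -0.245] 0.49901601913006155
3
[{"dx":-0.07,"dy":0.08,"dz":0.51,"ax":-0.06,"ay":0.02,"az":-0.00,"jaw":0},{"dx":-0.07,"dy":0.08,"dz":0.51,"ax":-0.06,"ay":0.02,"az":-0.00,"jaw":0},{"dx":-0.07,"dy":0.08,"dz":0.51,"ax":-0.06,"ay":0.02,"az":-0.00,"jaw":0}]
```

View pics/w16.png

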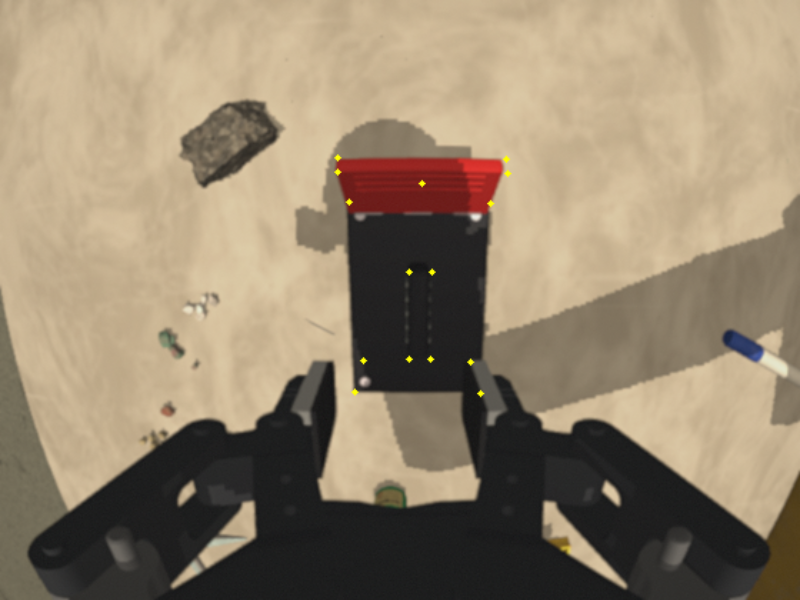

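>>> jog_arm(plan=[{"dx":-0.07,"dy":0.09,"dz":0.48,"ax":-0.06,"ay":0.02,"az":0,"jaw":0},{"dx":-0.07,"dy":0.09,"dz":0.48,"ax":-0.06,"ay":0.02,"az":0,"jaw":0},{"dx":-0.07,"dy":0.09,"dz":0.48,"ax":-0.06,"ay":0.02,"az":0,"jaw":0},{"dx":0,"dy":0,"dz":0,"ax":0,"ay":0,"az":0,"jaw":0}])

```text
clock: 24.15
tcp_pos: [655.4, 23.6, 116.6]
orientation: [-0.003, 0.712, -0.702, 0.002]
force: [-0.1, 0.2, -0.1]
grip_width: 0.502
```

```bash
python3 - <<'E'
from lift import *
pose=(656.8,18.8,1.583)
bar(pose,62,0,step=14)
p,R,s=cur(); im=manip.snapshot("wrist"); overlay(p,R,pose,im); cv2.imwrite("pics/w17.png",cv2.resize(im,(800,600)))
E
```

```text
err tool [ 4.987 -0.912 54.576] rot [-0.007  0.003  0.002] 24.15 [-0.144  0.213 -0.07 ] [ 0.282  0.526 -0.065 -0.001 -0.973 -0.267] 0.502052051062352
4
[{"dx":0.03,"dy":-0.01,"dz":0.34,"ax":-0.01,"ay":0.01,"az":0.00,"jaw":0},{"dx":0.03,"dy":-0.01,"dz":0.34,"ax":-0.01,"ay":0.01,"az":0.00,"jaw":0},{"dx":0.03,"dy":-0.01,"dz":0.34,"ax":-0.01,"ay":0.01,"az":0.00,"jaw":0},{"dx":0.03,"dy":-0.01,"dz":0.34,"ax":-0.01,"ay":0.01,"az":0.00,"jaw":0}]
```

View pics/w17.png

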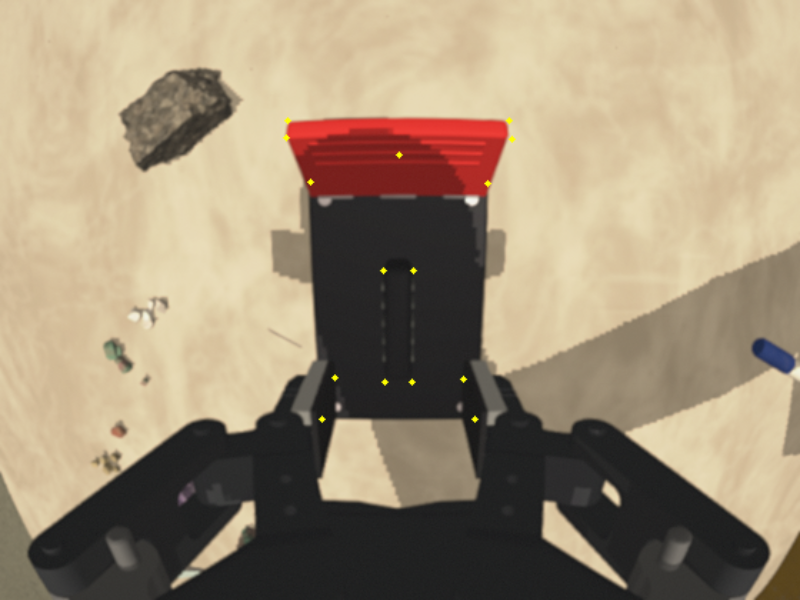

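Overlay fits within about 1 px; descend.

>>> jog_arm(plan=[{"dx":0.04,"dy":0,"dz":0.34,"ax":-0.01,"ay":0.01,"az":0,"jaw":0},{"dx":0.04,"dy":0,"dz":0.34,"ax":-0.01,"ay":0.01,"az":0,"jaw":0},{"dx":0.03,"dy":0,"dz":0.34,"ax":-0.01,"ay":0.01,"az":0,"jaw":0},{"dx":0.02,"dy":0,"dz":0.2,"ax":0,"ay":0,"az":0,"jaw":0},{"dx":0,"dy":0,"dz":0,"ax":0,"ay":0,"az":0,"jaw":0}])

```text
clock: 24.7
tcp_pos: [659.7, 19.4, 69.4]
orientation: [-0.005, 0.713, -0.701, 0.005]
force: [-0.2, -0.8, -0.0]
grip_width: 0.498
```

```bash
python3 - <<'E'
from lift import *
pose=(656.8,18.8,1.583)
bar(pose,53.5,0,step=8)
E
```

```text
err tool [ 0.592  3.142 15.875] rot [-0.014 -0.     0.005] 24.7 [-0.192 -0.8   -0.024] [ 0.276  0.579 -0.106  0.005 -0.873 -0.262] 0.49795986463143593
3
[{"dx":0.00,"dy":0.03,"dz":0.13,"ax":-0.04,"ay":-0.00,"az":0.01,"jaw":0},{"dx":0.00,"dy":0.03,"dz":0.13,"ax":-0.04,"ay":-0.00,"az":0.01,"jaw":0},{"dx":0.01,"dy":0.02,"dz":0.13,"ax":-0.04,"ay":-0.00,"az":0.01,"jaw":0}]
```

>>> jog_arm(plan=[{"dx":0,"dy":0.04,"dz":0.12,"ax":-0.05,"ay":0,"az":0.02,"jaw":0},{"dx":0,"dy":0.03,"dz":0.12,"ax":-0.04,"ay":0,"az":0.01,"jaw":0},{"dx":0.01,"dy":0.02,"dz":0.09,"ax":-0.03,"ay":0,"az":0.01,"jaw":0},{"dx":0,"dy":0,"dz":0,"ax":0,"ay":0,"az":0,"jaw":0}])

```text
clock: 25.1
tcp_pos: [656.5, 18.7, 55.4]
orientation: [0.001, 0.711, -0.703, -0.0]
force: [-0.2, 0.8, 0.9]
grip_width: 0.498
```

```bash
python3 - <<'E'
from lift import *
pose=(656.8,18.8,1.583)
bar(pose,53.5,0,step=8)
E
```

```text
err tool [-0.13  -0.316  1.854] rot [ 0.001 -0.    -0.001] 25.1 [-0.243  0.785  0.887] [ 0.274  0.597 -0.113  0.    -0.862 -0.263] 0.4979251302657797
1
[{"dx":-0.00,"dy":-0.01,"dz":0.05,"ax":0.01,"ay":-0.00,"az":-0.01,"jaw":0}]
```

>>> jog_arm(plan=[{"dx":0,"dy":0,"dz":0.03,"ax":0,"ay":0,"az":0,"jaw":0.4},{"dx":0,"dy":0,"dz":0,"ax":0,"ay":0,"az":0,"jaw":0.6},{"dx":0,"dy":0,"dz":0,"ax":0,"ay":0,"az":0,"jaw":1},{"dx":0,"dy":0,"dz":0,"ax":0,"ay":0,"az":0,"jaw":1},{"dx":0,"dy":0,"dz":0,"ax":0,"ay":0,"az":0,"jaw":1}])

```text
clock: 25.6
tcp_pos: [656.7, 18.7, 54.6]
orientation: [0.0, 0.711, -0.703, -0.0]
force: [0.7, -0.9, -1.3]
grip_width: 0.123
```

```bash
python3 - <<'E'
from lift import *
st(0,0,0)
E
```

```text
[656.703  18.673  54.621] [ 0.733 -0.927 -1.328] [-0.141 -0.043 -0.066] 0.12349957343648385 [  0.091 -46.384  15.63    3.473  -0.036  -0.005] 25.6
```

>>> jog_arm(plan=[{"dx":0,"dy":0,"dz":-0.15,"ax":0,"ay":0,"az":0,"jaw":1},{"dx":0,"dy":0,"dz":-0.25,"ax":0,"ay":0,"az":0,"jaw":1},{"dx":0,"dy":0,"dz":-0.4,"ax":0,"ay":0,"az":0,"jaw":1},{"dx":0,"dy":0,"dz":-0.5,"ax":0,"ay":0,"az":0,"jaw":1},{"dx":0,"dy":0,"dz":-0.5,"ax":0,"ay":0,"az":0,"jaw":1},{"dx":0,"dy":0,"dz":-0.4,"ax":0,"ay":0,"az":0,"jaw":1},{"dx":0,"dy":0,"dz":-0.2,"ax":0,"ay":0,"az":0,"jaw":1}])

```text
clock: 26.3
tcp_pos: [654.6, 18.6, 154.4]
orientation: [0.002, 0.711, -0.703, -0.002]
force: [0.6, 0.4, -1.9]
grip_width: 0.125
```

```bash
python3 - <<'E'
from lift import *
st(0,0,0)
bar((556,-317,1.452),150,1,step=28)
im=manip.snapshot("wrist"); cv2.imwrite("pics/w18.png",im)
E
```

```text
[654.632  18.57  154.39 ] [ 0.552  0.352 -1.943] [ 0.005 -0.108 -0.014] 0.12546297814100907 [ -0.033 -44.387  18.137   4.214  -0.014  -0.   ] 26.3
err tool [334.513 102.124   5.151] rot [ 0.006 -0.001  0.129] 26.3 [ 0.552  0.352 -1.943] [ 0.274  0.496 -0.013 -0.001 -1.069 -0.263] 0.12546297814100907
13
[{"dx":0.64,"dy":0.20,"dz":0.01,"ax":0.00,"ay":-0.00,"az":0.08,"jaw":1},{"dx":0.65,"dy":0.19,"dz":0.01,"ax":0.00,"ay":-0.00,"az":0.08,"jaw":1},{"dx":0.65,"dy":0.18,"dz":0.01,"ax":0.00,"ay":-0.00,"az":0.08,"jaw":1},{"dx":0.65,"dy":0.18,"dz":0.01,"ax":0.00,"ay":-0.00,"az":0.08,"jaw":1},{"dx":0.65,"dy":0.17,"dz":0.01,"ax":0.00,"ay":-0.00,"az":0.08,"jaw":1},{"dx":0.65,"dy":0.16,"dz":0.01,"ax":0.00,"ay":-0.00,"az":0.08,"jaw":1},{"dx":0.65,"dy":0.16,"dz":0.01,"ax":0.00,"ay":-0.00,"az":0.08,"jaw":1},{"dx":0.66,"dy":0.15,"dz":0.01,"ax":0.00,"ay":-0.00,"az":0.08,"jaw":1},{"dx":0.66,"dy":0.14,"dz":0.01,"ax":0.00,"ay":-0.00,"az":0.08,"jaw":1},{"dx":0.66,"dy":0.14,"dz":0.01,"ax":0.00,"ay":-0.00,"az":0.08,"jaw":1},{"dx":0.66,"dy":0.13,"dz":0.01,"ax":0.00,"ay":-0.00,"az":0.08,"jaw":1},{"dx":0.66,"dy":0.13,"dz":0.01,"ax":0.00,"ay":-0.00,"az":0.08,"jaw":1},{"dx":0.66,"dy":0.12,"dz":0.01,"ax":0.00,"ay":-0.00,"az":0.08,"jaw":1}]
```

View pics/w18.png

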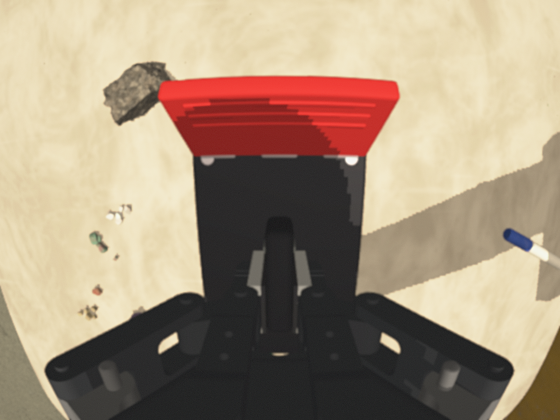

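>>> jog_arm(plan=[{"dx":0.3,"dy":0.09,"dz":0.01,"ax":0,"ay":0,"az":0.08,"jaw":1},{"dx":0.5,"dy":0.15,"dz":0.01,"ax":0,"ay":0,"az":0.08,"jaw":1},{"dx":0.65,"dy":0.18,"dz":0.01,"ax":0,"ay":0,"az":0.08,"jaw":1},{"dx":0.65,"dy":0.18,"dz":0.01,"ax":0,"ay":0,"az":0.08,"jaw":1},{"dx":0.65,"dy":0.17,"dz":0.01,"ax":0,"ay":0,"az":0.08,"jaw":1},{"dx":0.65,"dy":0.16,"dz":0.01,"ax":0,"ay":0,"az":0.08,"jaw":1},{"dx":0.65,"dy":0.16,"dz":0.01,"ax":0,"ay":0,"az":0.08,"jaw":1},{"dx":0.65,"dy":0.15,"dz":0.01,"ax":0,"ay":0,"az":0.08,"jaw":1},{"dx":0.65,"dy":0.15,"dz":0.01,"ax":0,"ay":0,"az":0.08,"jaw":1},{"dx":0.65,"dy":0.14,"dz":0.01,"ax":0,"ay":0,"az":0.08,"jaw":1},{"dx":0.65,"dy":0.14,"dz":0.01,"ax":0,"ay":0,"az":0.08,"jaw":1},{"dx":0.6,"dy":0.13,"dz":0.01,"ax":0,"ay":0,"az":0.08,"jaw":1},{"dx":0.5,"dy":0.11,"dz":0.01,"ax":0,"ay":0,"az":0.08,"jaw":1},{"dx":0.3,"dy":0.08,"dz":0.01,"ax":0,"ay":0,"az":0.05,"jaw":1},{"dx":0,"dy":0,"dz":0,"ax":0,"ay":0,"az":0,"jaw":1}])

```text
clock: 27.85
tcp_pos: [529.6, -326.0, 135.4]
orientation: [-0.013, -0.654, 0.756, 0.015]
force: [1.4, -0.2, -2.2]
grip_width: 0.127
```

```bash
python3 - <<'E'
from lift import *
bar((556,-317,1.452),110,1,step=24)
im=manip.snapshot("scene"); cv2.imwrite("pics/s19.png",cv2.resize(im[130:240,295:435],None,fx=5,fy=5,interpolation=cv2.INTER_CUBIC))
E
```

```text
err tool [-12.734 -25.81   24.429] rot [ 0.039  0.001 -0.027] 27.85 [ 1.366 -0.16  -2.192] [-0.289  0.475 -0.104  0.006 -1.03   0.141] 0.12704070862555794
2
[{"dx":-0.16,"dy":-0.32,"dz":0.31,"ax":0.16,"ay":0.00,"az":-0.11,"jaw":1},{"dx":-0.16,"dy":-0.32,"dz":0.31,"ax":0.16,"ay":0.00,"az":-0.11,"jaw":1}]
```

View pics/s19.png

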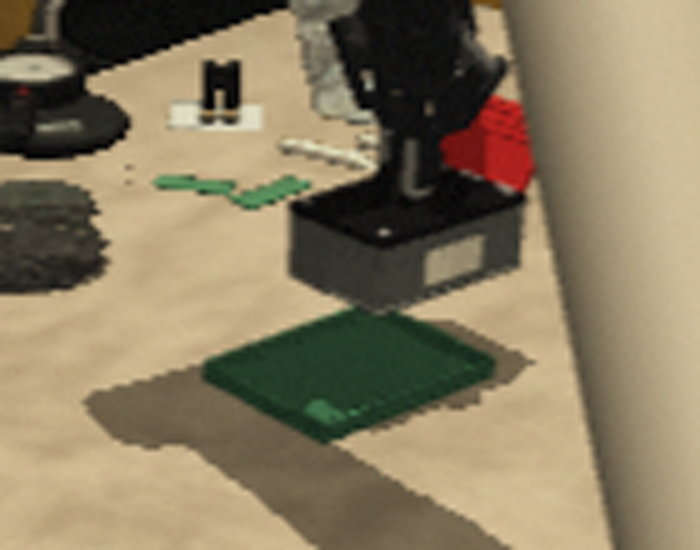

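>>> jog_arm(plan=[{"dx":-0.16,"dy":-0.32,"dz":0.05,"ax":0.16,"ay":0,"az":-0.11,"jaw":1},{"dx":-0.16,"dy":-0.32,"dz":0.1,"ax":0.16,"ay":0,"az":-0.11,"jaw":1},{"dx":0,"dy":0,"dz":0,"ax":0,"ay":0,"az":0,"jaw":1}])

```text
clock: 28.2
tcp_pos: [559.5, -313.7, 127.8]
orientation: [0.002, -0.666, 0.746, -0.001]
force: [0.2, 0.4, -2.2]
grip_width: 0.126
```

```bash
python3 - <<'E'
from lift import *
bar((556,-317,1.452),85,1,step=13)
im=manip.snapshot("top"); cv2.imwrite("pics/t20.png",cv2.resize(im[190:290,335:455],None,fx=5,fy=5,interpolation=cv2.INTER_CUBIC))
p,R,s=cur();im=manip.snapshot("wrist"); overlay(p,R,(556,-317,1.452),im,[(75,-55,14),(-75,-55,14),(-75,55,14),(75,55,14)]); cv2.imwrite("pics/w20.png",im)
E
```

```text
err tool [ 3.737  3.236 42.756] rot [-0.003  0.002  0.004] 28.2 [ 0.187  0.417 -2.169] [-0.26   0.495 -0.087 -0.002 -0.986  0.147] 0.12624938168170902
4
[{"dx":0.02,"dy":0.02,"dz":0.27,"ax":-0.01,"ay":0.00,"az":0.01,"jaw":1},{"dx":0.02,"dy":0.02,"dz":0.27,"ax":-0.01,"ay":0.00,"az":0.01,"jaw":1},{"dx":0.02,"dy":0.02,"dz":0.27,"ax":-0.01,"ay":0.00,"az":0.01,"jaw":1},{"dx":0.02,"dy":0.02,"dz":0.27,"ax":-0.01,"ay":0.00,"az":0.01,"jaw":1}]
```

View pics/w20.png

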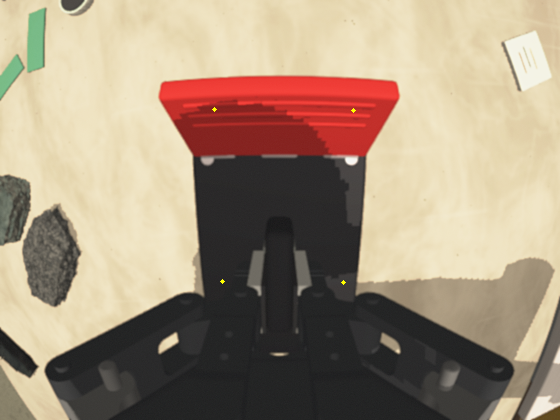

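View pics/t20.png

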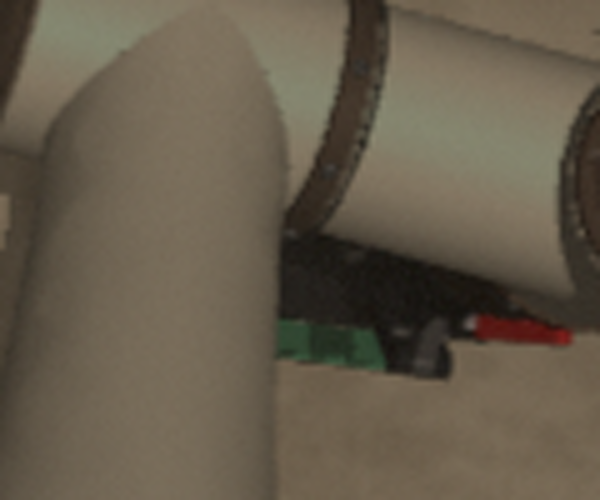

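>>> jog_arm(plan=[{"dx":0.02,"dy":0.02,"dz":0.25,"ax":-0.01,"ay":0,"az":0.01,"jaw":1},{"dx":0.02,"dy":0.02,"dz":0.3,"ax":-0.01,"ay":0,"az":0.01,"jaw":1},{"dx":0.02,"dy":0.02,"dz":0.3,"ax":0,"ay":0,"az":0.01,"jaw":1},{"dx":0.02,"dy":0,"dz":0.1,"ax":0,"ay":0,"az":0,"jaw":1},{"dx":0,"dy":0,"dz":0,"ax":0,"ay":0,"az":0,"jaw":1}])

```text
clock: 28.8
tcp_pos: [555.0, -316.2, 86.0]
orientation: [-0.0, -0.664, 0.748, 0.002]
force: [-0.0, 0.0, -2.4]
grip_width: 0.127
```

```bash
python3 - <<'E'
from lift import *
bar((556,-317,1.452),57.5,1,step=8)
im=manip.snapshot("scene"); cv2.imwrite("pics/s21.png",cv2.resize(im[130:240,295:435],None,fx=5,fy=5,interpolation=cv2.INTER_CUBIC))
p,R,s=cur();im=manip.snapshot("wrist"); overlay(p,R,(556,-317,1.452),im,[(75,-55,14),(-75,-55,14),(-75,55,14),(75,55,14)]); cv2.imwrite("pics/w21.png",im)
E
```

```text
err tool [ 0.758 -1.227 28.499] rot [0.003 0.002 0.001] 28.8 [-0.041  0.03  -2.37 ] [-0.266  0.537 -0.133 -0.002 -0.904  0.149] 0.1273939964474916
4
[{"dx":0.00,"dy":-0.01,"dz":0.18,"ax":0.01,"ay":0.00,"az":0.00,"jaw":1},{"dx":0.00,"dy":-0.01,"dz":0.18,"ax":0.01,"ay":0.00,"az":0.00,"jaw":1},{"dx":0.00,"dy":-0.01,"dz":0.18,"ax":0.01,"ay":0.00,"az":0.00,"jaw":1},{"dx":0.00,"dy":-0.01,"dz":0.18,"ax":0.01,"ay":0.00,"az":0.00,"jaw":1}]
```

View pics/s21.png

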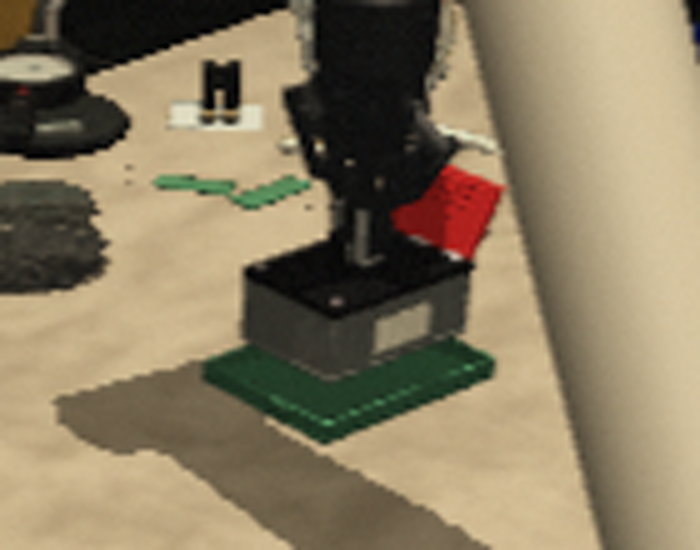

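View pics/w21.png

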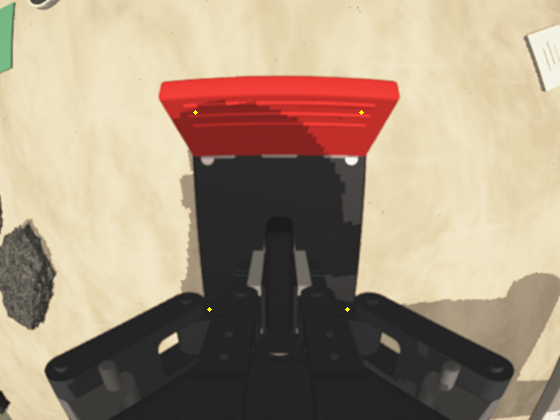

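```bash
python3 - <<'E'
from lift import *
f=lambda X:(proj("scene",X)-[295,130]+.4)*5
print(f(pt((555,-316.2,1.452),(60,40,31.4))),f(pt((555,-316.2,1.452),(60,-40,31.4))),f(pt((555,-316.2,1.452),(60,40,81.4))))
for k in[(75,-55,14),(75,55,14),(-75,55,14),(75,55,0)]: print(k,f(pt((556,-317,1.452),k)))
E
```

```text
[329.583 384.498] [239.53  338.146] [334.967 309.935]
(75, -55, 14) [204.141 359.991]
(75, 55, 14) [326.885 425.262]
(-75, 55, 14) [498.174 357.183]
(75, 55, 0) [325.409 445.685]
```

>>> jog_arm(plan=[{"dx":0,"dy":-0.02,"dz":0.15,"ax":0.01,"ay":0,"az":0,"jaw":1},{"dx":0,"dy":-0.01,"dz":0.18,"ax":0.01,"ay":0,"az":0,"jaw":1},{"dx":0,"dy":0,"dz":0.15,"ax":0,"ay":0,"az":0,"jaw":1},{"dx":0,"dy":0,"dz":0,"ax":0,"ay":0,"az":0,"jaw":1}])

```text
clock: 29.3
tcp_pos: [557.5, -316.8, 67.3]
orientation: [0.002, -0.664, 0.748, -0.001]
force: [-0.2, -0.1, -1.8]
grip_width: 0.125
```

```bash
python3 - <<'E'
from lift import *
bar((556,-317,1.452),57.5,1,step=4)
E
```

```text
err tool [0.411 1.493 9.813] rot [-0.004  0.001  0.001] 29.3 [-0.204 -0.129 -1.784] [-0.266  0.559 -0.148 -0.002 -0.86   0.149] 0.12481926457546122
3
[{"dx":0.00,"dy":0.01,"dz":0.08,"ax":-0.01,"ay":0.00,"az":0.00,"jaw":1},{"dx":0.00,"dy":0.01,"dz":0.08,"ax":-0.01,"ay":0.00,"az":0.00,"jaw":1},{"dx":0.00,"dy":0.01,"dz":0.08,"ax":-0.01,"ay":0.00,"az":0.00,"jaw":1}]
```

>>> jog_arm(plan=[{"dx":0,"dy":0.02,"dz":0.08,"ax":-0.01,"ay":0,"az":0,"jaw":1},{"dx":0,"dy":0.01,"dz":0.08,"ax":-0.01,"ay":0,"az":0,"jaw":1},{"dx":0,"dy":0.01,"dz":0.06,"ax":0,"ay":0,"az":0,"jaw":1},{"dx":0,"dy":0,"dz":0,"ax":0,"ay":0,"az":0,"jaw":1}])

```text
clock: 29.7
tcp_pos: [556.0, -316.6, 57.8]
orientation: [0.001, -0.664, 0.747, -0.0]
force: [0.7, 0.8, -3.5]
grip_width: 0.126
```

```bash
python3 - <<'E'
from lift import *
bar((556,-317,1.452),57.5,1,step=4)
E
```

```text
err tool [ 0.35  -0.075  0.335] rot [-0.001  0.001  0.001] 29.7 [ 0.66   0.79  -3.473] [-0.266  0.569 -0.158 -0.002 -0.842  0.149] 0.126280835539214
1
[{"dx":0.01,"dy":-0.00,"dz":0.01,"ax":-0.01,"ay":0.01,"az":0.01,"jaw":1}]
```

>>> jog_arm(plan=[{"dx":0,"dy":0,"dz":0.03,"ax":0,"ay":0,"az":0,"jaw":1},{"dx":0,"dy":0,"dz":0.04,"ax":0,"ay":0,"az":0,"jaw":1}])

```text
clock: 29.9
tcp_pos: [556.2, -316.7, 57.5]
orientation: [0.001, -0.665, 0.747, -0.001]
force: [-4.2, 2.8, 7.2]
grip_width: 0.129
```

Contact. Release and rise.

>>> jog_arm(plan=[{"dx":0,"dy":0,"dz":-0.01,"ax":0,"ay":0,"az":0,"jaw":0.6},{"dx":0,"dy":0,"dz":0,"ax":0,"ay":0,"az":0,"jaw":0.2},{"dx":0,"dy":0,"dz":0,"ax":0,"ay":0,"az":0,"jaw":0},{"dx":0,"dy":0,"dz":0,"ax":0,"ay":0,"az":0,"jaw":0},{"dx":0,"dy":0,"dz":-0.3,"ax":0,"ay":0,"az":0,"jaw":0},{"dx":0,"dy":0,"dz":-0.7,"ax":0,"ay":0,"az":0,"jaw":0},{"dx":0,"dy":0,"dz":-0.9,"ax":0,"ay":0,"az":0,"jaw":0},{"dx":0,"dy":0,"dz":-0.9,"ax":0,"ay":0,"az":0,"jaw":0},{"dx":0,"dy":0,"dz":-0.9,"ax":0,"ay":0,"az":0,"jaw":0},{"dx":0,"dy":0,"dz":0,"ax":0,"ay":0,"az":0,"jaw":0}])

```text
clock: 30.9
tcp_pos: [557.2, -318.0, 217.1]
orientation: [0.001, -0.665, 0.747, -0.004]
force: [0.5, -0.6, 0.7]
grip_width: 0.501
```

```bash
python3 - <<'E'
from lift import *
st(0,0,0)
p,R,s=cur();im=manip.snapshot("wrist"); overlay(p,R,(556,-317,1.452),im,[(75,-55,14),(-75,-55,14),(-75,55,14),(75,55,14)]); cv2.imwrite("pics/w22.png",im)
im=manip.snapshot("scene"); cv2.imwrite("pics/s22.png",im)
im=manip.snapshot("top"); cv2.imwrite("pics/t22.png",im)
for n in("gabbro_dark","ore_green","bottle_green"):
    print(n,[(np.array(k['xy']),atz("top",k['xy'],0)) for k in manip.pinpoint(n,"top")[:1]])
E
```

```text
[ 557.156 -318.03   217.099] [ 0.517 -0.574  0.737] [-0.022 -0.026  0.045] 0.5009100817631397 [ -0.017 -39.373  17.974   3.988  -0.257  -0.   ] 30.9
gabbro_dark [(array([307. , 152.9]), array([791.515, -84.419,   0.   ]))]
ore_green [(array([192.6, 166.2]), array([750.922, 223.739,   0.   ]))]
bottle_green [(array([199.6, 190.9]), array([683.858, 202.688,   0.   ]))]
```

View pics/w22.png

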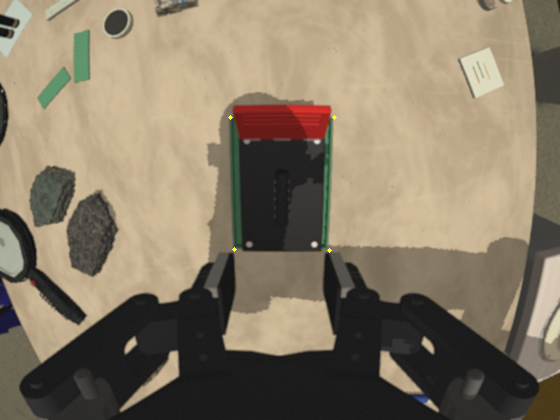

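View pics/s22.png

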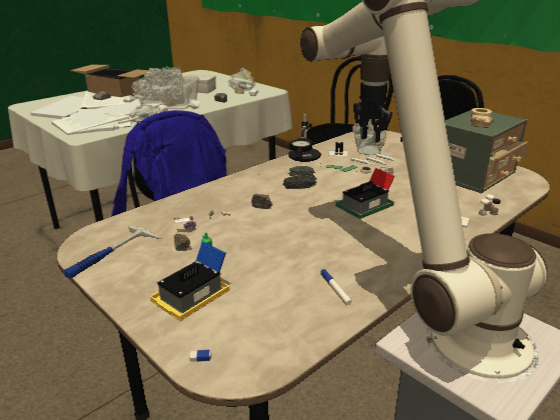

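View pics/t22.png

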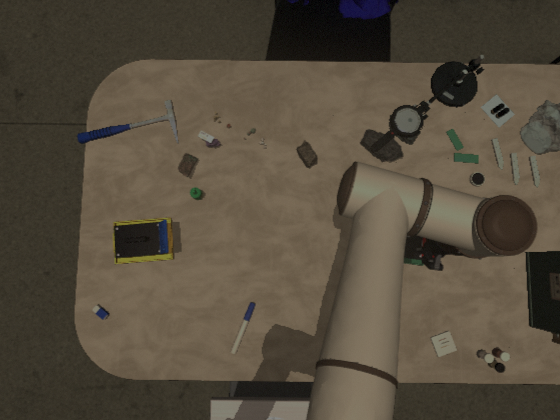

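```bash
python3 -c "
from plant import manip
print(manip.sign_off())"
```

```text
the job is handed in; nothing more can be done
None
```

Both cases were weighed in the order asked and placed: the blue-flap case (heavy) is in the yellow tray and the red-flap case (light) is in the green tray. I handed the job in at about 31 s of the 72 s allowed.

- **Weighing:** I raised the red flap end about 11 mm and held it about 1.2 s. The wrist then read 1–1.5 N (single noisy readings ran from 0.3 to 2.5 N). The blue flap end, raised about 11 mm and held about 1.2 s, read about 3.9 N. When I lifted each case by its bar, the readings agreed: about 9 N for blue and about 2 N for red.
- **Placing:** I lowered each case until the wrist force showed contact with the tray floor, then released it and backed off straight up. The last wrist and scene pictures show both cases flat inside their trays. The arm was clear of everything, about 217 mm above the table.
- **Bystanders:** The final detections of the two stones and the bottle agree with the first ones to within about 8 mm, which is the detector's own scatter. The pictures show no change.
- **Disagreements:** The scene and top cameras disagreed on positions by about 4–9 mm, so I used combined fits and checked the cases in the wrist camera. In the last top picture the arm hid most of the green tray, so I judged that tray from the wrist and scene views.

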